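Crock the white pot and stack the grey pots

ROBOT

A 6-joint arm with a two-finger parallel gripper is mounted at the origin on the work surface. World frame = base frame: x ahead of the robot, y to its left, z up, the work surface at z = 0. Lengths are in mm, angles in rad, forces in N, time in s.
With the tool pointing down it reaches from about 275 to 850 mm from the base axis. Payload 5.2 kg.
Tool frame: the origin (TCP) lies on the centre line of the jaws, within the pads' length; the fingertips stand 22 mm ahead of it and the grasp point (between the pads) lies 3 mm ahead of it (ctrl.tips_ahead is the distance from the TCP to the fingertips, in mm); z points along the fingers, y is the direction in which the jaws open and shut (so a half turn about z gives the same grasp; the last joint's range is limited). The gripper opens to 85 mm and grips with 20 to 120 N. Pads are 22 mm wide; open, the fingers measure 114 mm over their backs; the gripper's body (76 mm by 85 mm) begins 54 mm behind the grasp point. The pads swing forward as they close: fully open they stand 13 mm farther back than shut.
Start: joints at [0.949, 0.259, 1.535, -0, 1.348, -0.203], TCP at [223.645, 502.482, 253.31] pointing down, gripper open.
Joint ranges: [-3.14, 3.14], [-0.91, 2.08], [0.19, 2.58], [-1.22, 4.36], [0.22, 2.71], [-3.12, 3.12]. Speed limits (rad/s): [2.57, 2.57, 3.14, 3.14, 3.14, 3.14].

INTERFACE

Orientations are given as a unit quaternion [w, x, y, z].
In Python, from cell import ctrl, get_image, camera_params, ticket gives the robot as it stands. The module is installed in compiled form; this text tells all that it offers.
- The arm moves only by the shell command python3 -m crank 'ROWS'. ROWS is JSON, a list that holds one entry, the list of rows, each a list of 7 numbers: the shift along the world's x, y, z in m, then the turn, a rotation vector about the world's x, y, z in degrees, then the gripper's target within -1 to 1 (fully open at 1, half-way at 0, shut at -1). A call has 1 to 10 rows; each row is the pose to reach, as a shift and turn from the pose commanded when the call began; what a row does not reach only later rows make up. A row lasts 1/8 s, in which the tool goes at most 62.5 mm and 10.7 degrees, less where a joint would pass 70% of its speed; a pose out of reach is approached as far as the arm can. A call with a gripper value outside its range is refused whole. The fingers move at their own pace and stop on an object; the grip force is fixed at half the most. Time passes only in rows, so rows that repeat a pose let the fingers close. It gives the time, the measured TCP pose, the force and the opening at its end, in the units of the state.
- ctrl.state(): the state, without advancing time (a new reading comes with each control period).
- get_image(name): name is "scene" or "side" or "wrist"; returns the picture (384x512x3 uint8, red, green, blue); there is no depth.
- camera_params(name): a dict with "vfov" (degrees; the focal length in pixels is half the picture's height over the tangent of half this angle, whatever the lens; pixels are square), "cx", "cy" (the principal point, pixels), "extrinsics" (4x4, takes a point from camera to world coordinates). Camera axes: x right, y down, z forward; pixel columns grow to the right and rows downward; lengths in mm; the calibration is good to about 2 mm. A picture is of the moment at which its call begins: read the wrist's pose just before it. camera_params takes no time and is no camera call; for the wrist camera it gives the pose at the moment of the call.
- ticket.close_job(): hands the job in, once; it reports no verdict.
The state is a dict: "t": time; "q": joint angles; "qd": joint speeds; "joint_torque": joint torques, N m; "tool_pos": TCP position; "eef_rot": TCP orientation; "wrist_force": force on the tool from outside, world axes, zero at the start; "wrist_torque": the same for the moment, N m; "opening": finger opening in mm.
Only numpy, scipy, OpenCV 4.12 (cv2) and the standard library are available. Lean on these libraries where they do the work, as an engineer would, in place of code of your own. Each camera call takes 0.05 s, during which the arm holds its last target.

TASK

Stand the white pot (one tile may already lie in it) on the yellow ring under the dispenser's chute, then pump the red lever with full strokes, letting it spring right back each time, until the magazine is empty and every clay tile has slid into the pot, and only then carry the pot upright onto the kneeling block, standing steadily on it with all the tiles still inside. Also nest every loose grey pot, upright and fully home, onto the stack of grey pots, so the table is clear for planting. Leave the lever up and do not disturb the hand fork, the dibber or the spray bottle.

Things in the scene. Friction and masses are not known exactly. Their poses are not given: they have to be found in the camera images.
- dispenser: green clay-tile dispenser, fixed. Origin on the table under the magazine's front edge; -x points down the chute to the robot, z up. Clear magazine 42 x 42 mm inside, floor 190 mm and top 312 mm over the table, at x 0 to 42 mm. Steel chute slopes 38 degrees to its lip at x -90 mm. Lever on the -y side. Base plate 4 mm thick, 150 mm wide, x -215 to 125 mm
- catch_spot (a point): centre of the yellow ring (136 mm across) on the base plate under the chute lip, where the pot stands to catch the tiles; z 4 mm over the table
- chute_lip (a point): middle of the chute's lower lip, 120 mm over the table. It overhangs the far rim of a pot standing on the ring by 19 mm, with about 16 mm free above the rim, so bring the pot in low from the robot's side and take it out the same way
- pump_lever (a joint): sprung pump lever, rad: 0 at rest (raised 30 degrees), 0.87 fully down; 6 to 12 N press it. It springs back when let go. Each full stroke (over 0.8) pushes the lowest tile out of the magazine onto the chute; the next drops in place when the lever is fully back up. A part stroke gives nothing
- lever_pad (a point): point on top of the red flat lever grip (110 mm along the lever, 34 mm wide, 22 mm thick), 190 mm from the hinge. At rest about 245 mm over the table, fully down about 85 mm. Push it down from above or hold it by its 34 mm width, following the arc
- lever_hinge (a point): hinge axis of the lever (along the dispenser's y), in the lever's plane, 140 mm over the table; pressing swings the grip down, the grip being on the dispenser's -x side
- white_pot: white ceramic pot, 94 mm high, 128 mm across and straight-sided over the top 40 mm, tapering to 100 mm at the foot, wall 8 mm, 0.35 to 0.55 kg; origin at the centre of its underside, z up. Lift it by pinching the rim wall from above
- kneeling_block: blue hard silicone kneeling block, 160 x 240 x 35 mm (x, y, z), fixed; origin at the centre of its underside
- stack_base: lowest grey pot of the stack. All grey pots are alike: 80 mm high, round, a straight collar 66 mm across over the top 30 mm (grip across it), body tapering to 38 mm at the foot. Each nested pot sits 30 mm above the one below, its collar on the rim below. Origin at the centre of the underside, z up
- stack_second: the grey pot already nested in stack_base at the start (30 mm higher)
- grey1: loose grey plastic pot standing apart, as stack_base; two or three of the three are there
- grey2: loose grey plastic pot standing apart, as stack_base; two or three of the three are there
- grey3: loose grey plastic pot standing apart, as stack_base; two or three of the three are there
- tile1: terracotta drainage tile 36 x 36 x 16 mm, 40 g, piled flat in the magazine at the start; origin at the centre of its underside
- tile2: terracotta drainage tile 36 x 36 x 16 mm, 40 g, piled flat in the magazine at the start; origin at the centre of its underside
- tile3: terracotta drainage tile 36 x 36 x 16 mm, 40 g, piled flat in the magazine at the start; origin at the centre of its underside
- tile4: terracotta drainage tile 36 x 36 x 16 mm, 40 g, piled flat in the magazine at the start on top, if it is there at all; origin at the centre of its underside
- tile5: terracotta drainage tile 36 x 36 x 16 mm, 40 g, lying in the white pot at the start, if it is there at all; origin at the centre of its underside
- garden_fork: bystander: hand fork with a wooden handle lying behind the grey pots, 250 mm long, 70 mm wide; origin on the table under its middle, x towards the tines
- dibber: bystander: wooden dibber with a steel tip, 210 mm long, lying at the left
- spray_bottle: bystander: green bottle, 160 mm high, 70 mm across, standing at the right; origin at the centre of its underside
Things that resemble listed ones, but are neither listed nor needed, are in the scene too. Leave any turquoise look-alike of the white_pot alone.

How it is judged:
By the outcome, as a careful person would: the job done as asked, in the order asked, and still so for the second after the job is handed in, with the robot touching nothing.
Of grey1, grey2, grey3 only 2 to 3 are there at a start; the rules pass over those that are not, and their reading is None.
Of tile4, tile5 only 1 to 2 are there at a start; the rules pass over those that are not, and their reading is None.
At some moment in a run one of white_pot may be knocked a few centimetres aside while the robot is not near it.
It also fails if it takes over 210 s, if anything falls off the work surface, if the arm or the gripper's body presses on something with over 40 N, if the wrist force passes 120 N, or if a joint passes its speed limit or range.

## Working session

There is one attempt and no reset: what is moved stays moved. The work goes in short steps, Python scripts to look and compute and a shell command to move; the robot and the scene stay as the last step left them, time stands still between calls to the robot, and variables do not carry over. Pictures are saved under pics/ and viewed, and the job is handed in when it is done.

```bash
mkdir -p pics; ls; python3 - <<'E'
from cell import ctrl,get_image,camera_params
import cv2
print(ctrl.state()); print(ctrl.tips_ahead)
for n in ["scene","side","wrist"]:
    p=camera_params(n); print(n,p)
    cv2.imwrite(f"pics/{n}0.png",get_image(n)[:,:,::-1])
E
```

```text
pics
{'t': 0.0, 'q': array([ 9.49198809e-01,  2.59325324e-01,  1.53609395e+00, -2.07198799e-05,
        1.34799004e+00, -2.02800744e-01]), 'qd': array([ 0.00016156,  0.00124076, -0.00016633,  0.00017766,  0.00032876,
        0.00013007]), 'joint_torque': array([ 5.95590318e-04, -4.46029723e+01, -2.90570247e+01,  3.31158810e-05,
        1.17243730e-02, -2.88180786e-05]), 'tool_pos': array([223.35692634, 502.06723217, 252.47980359]), 'eef_rot': array([-3.54644693e-04,  2.07869132e-01,  9.78156224e-01, -8.36298147e-04]), 'wrist_force': array([-0.06497498, -0.17986716, -0.83453204]), 'wrist_torque': array([0.01250553, 0.00162858, 0.0387334 ]), 'opening': 85.60817305398805}
22.0
scene {'vfov': 54.95066207101599, 'cx': 258.7723138843352, 'cy': 190.71380846619184, 'extrinsics': array([[-3.21520685e-01,  8.17415437e-01, -4.77971184e-01,
         1.06243087e+03],
       [ 9.46828582e-01,  2.71222282e-01, -1.73072555e-01,
         2.44487629e+02],
       [-1.18357426e-02, -5.08203185e-01, -8.61155873e-01,
         1.20138676e+03],
       [ 0.00000000e+00,  0.00000000e+00,  0.00000000e+00,
    
[... 203 characters left out ...]
2],
       [-2.59469361e-01,  4.74981156e-01, -8.40873684e-01,
         1.37084679e+03],
       [-5.56177096e-03, -8.71414268e-01, -4.90516299e-01,
         9.55373703e+02],
       [ 0.00000000e+00,  0.00000000e+00,  0.00000000e+00,
         1.00000000e+00]])}
wrist {'vfov': 64.31528960702204, 'cx': 259.8953415540371, 'cy': 189.8105771575632, 'extrinsics': array([[ 4.06518900e-01,  8.74079810e-01,  2.65945236e-01,
         1.54085773e+02],
       [ 9.13640505e-01, -3.88326543e-01, -1.20264392e-01,
         5.34208543e+02],
       [-1.84708272e-03,  2.91868088e-01, -9.56456798e-01,
         3.72410167e+02],
       [ 0.00000000e+00,  0.00000000e+00,  0.00000000e+00,
         1.00000000e+00]])}
```

View pics/scene0.png

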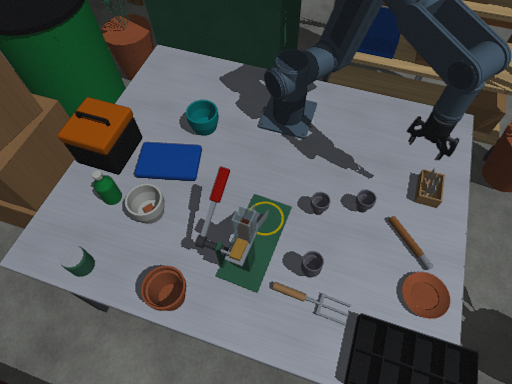

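View pics/side0.png

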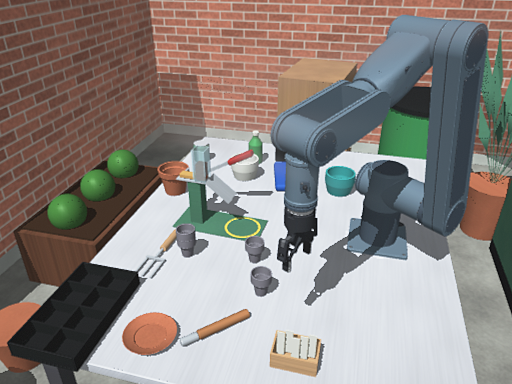

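View pics/wrist0.png

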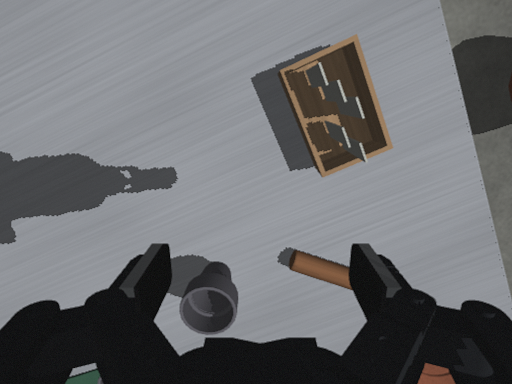

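```bash
cat > h.py <<'E'
import numpy as np, cv2
from cell import ctrl,get_image,camera_params
def K(p):
    f=192/np.tan(np.radians(p["vfov"])/2); return f,p["cx"],p["cy"]
def ray(p,u,v):
    f,cx,cy=K(p); E=p["extrinsics"]; d=E[:3,:3]@np.array([(u-cx)/f,(v-cy)/f,1]); return E[:3,3],d
def at(p,u,v,z):
    o,d=ray(p,u,v); return o+d*(z-o[2])/d[2]
def proj(p,P):
    f,cx,cy=K(p); E=p["extrinsics"]; P=np.atleast_2d(P); c=(P-E[:3,3])@E[:3,:3]; return np.c_[cx+f*c[:,0]/c[:,2],cy+f*c[:,1]/c[:,2]]
def circ(c,z,r,n=40):
    a=np.linspace(0,2*np.pi,n); return np.c_[c[0]+r*np.cos(a),c[1]+r*np.sin(a),0*a+z]
def snap(n,name=None):
    p=camera_params(n); im=get_image(n)[:,:,::-1].copy()
    if name: cv2.imwrite(f"pics/{name}.png",im)
    return p,im
def crop(im,x0,y0,x1,y1,s,name):
    cv2.imwrite(f"pics/{name}.png",cv2.resize(im[y0:y1,x0:x1],None,fx=s,fy=s,interpolation=cv2.INTER_CUBIC))
E
python3 - <<'E'
from h import *
im=cv2.imread("pics/scene0.png")
crop(im,80,140,340,300,3,"c1"); crop(im,280,150,460,290,4,"c2")
im=cv2.imread("pics/side0.png"); crop(im,160,130,360,300,4,"c3")
p=camera_params("scene")
for n,u,v,z in [("white rim",145,201,94),("g1",320,200,80),("g2",366,197,80),("stack",313,258,110),("ring",267,218,4),("lever end",222,171,245),("turq",203,113,90),("block",169,161,35),("edgeA",152,50,0),("edgeB",472,110,0)]:
    print(n,at(p,u,v,z).round())
E
```

```text
white rim [ 610. -336.   94.]
g1 [409. 233.  80.]
g2 [347. 381.  80.]
stack [633. 262. 110.]
ring [497.  69.   4.]
lever end [500. -79. 245.]
turq [ 174. -307.   90.]
block [ 398. -362.   35.]
edgeA [-198. -751.    0.]
edgeB [-275.  744.    0.]
```

View pics/c1.png

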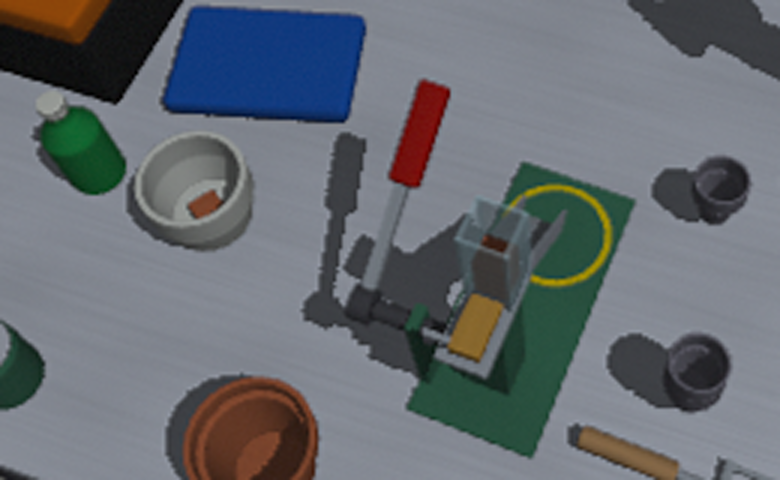

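View pics/c2.png

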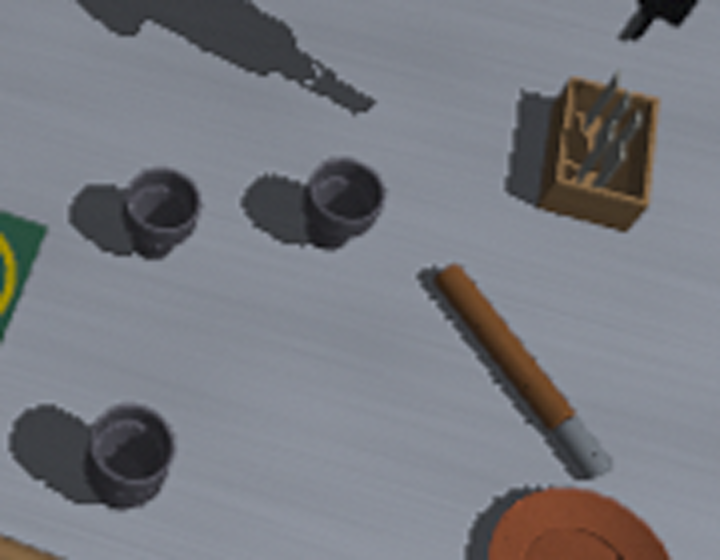

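View pics/c3.png

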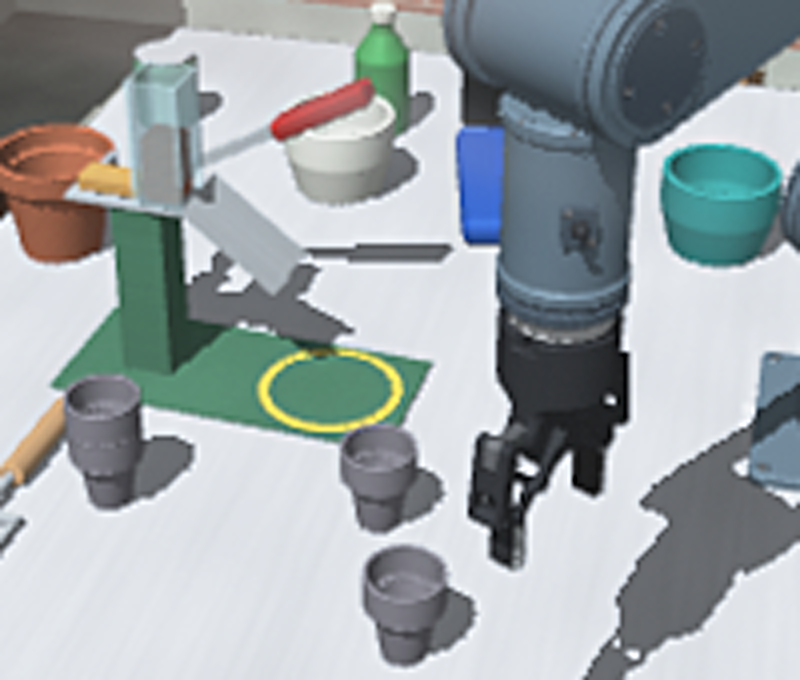

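```bash
python3 - <<'E'
from h import *
s=camera_params("scene"); d=camera_params("side")
def tri(a,b):
    o1,d1=ray(s,*a);o2,d2=ray(d,*b)
    d1/=np.linalg.norm(d1);d2/=np.linalg.norm(d2)
    A=np.c_[d1,-d2];t=np.linalg.lstsq(A,o2-o1,rcond=None)[0]
    p1=o1+t[0]*d1;p2=o2+t[1]*d2
    return (p1+p2)/2,np.linalg.norm(p1-p2)
for n,a,b,z in [("g1",(320.7,200.2),(254.7,243.7),80),("g2",(366.2,197.5),(261.5,273.7),80),("stack",(313,260),(186,230),110),("ring",(266.3,218.3),(242.7,227.5),4),("white",(144.3,200.7),(245,161),94)]:
    P,e=tri(a,b); print(n,P.round(1),"gap",round(e,1),at(s,*a,z).round(1),at(d,*b,z).round(1))
# baseplate corners from scene crop c1
for c in [(523,162),(634,200),(532,456),(408,408)]:
    print(at(s,80+c[0]/3,140+c[1]/3,4).round(1))
for c in [(196,10),(365,17),(349,121),(165,110)]:
    print("blk",at(s,80+c[0]/3,140+c[1]/3,33).round(1))
# lever from scene: grip end, start
for c in [(435,85),(405,186)]:
    print(at(s,80+c[0]/3,140+c[1]/3,245).round(1))
E
```

```text
g1 [403.5 235.4  70.2] gap 1.2 [408.6 235.2  80. ] [400.6 248.6  80. ]
g2 [344.9 382.7  75.3] gap 0.9 [348.4 382.3  80. ] [343.4 387.6  80. ]
stack [636.7 263.9 103.9] gap 0.3 [639.  263.7 110. ] [633. 272. 110.]
ring [496.7  65.6   3.5] gap 3.6 [498.7  66.7   4. ] [495.5  64.4   4. ]
white [ 601.7 -349.4   75.6] gap 1.0 [ 609.7 -339.3   94. ] [ 591.3 -314.1   94. ]
[416.6  -7.3   4. ]
[424.6 139.1   4. ]
[760.3 122.    4. ]
[753.8 -25.2   4. ]
blk [ 348.6 -491.1   33. ]
blk [ 288.7 -272.2   33. ]
blk [ 444.8 -226.8   33. ]
blk [ 502.8 -453.9   33. ]
[488. -74. 245.]
[609.1 -58.2 245. ]
```

```bash
python3 - <<'E'
from h import *
for n in ["scene","side"]:
    im=cv2.imread(f"pics/{n}0.png"); S=3
    im=cv2.resize(im,None,fx=S,fy=S,interpolation=cv2.INTER_CUBIC); p=camera_params(n)
    def dr(P,c):
        q=proj(p,P); cv2.polylines(im,[np.int32((q+.5)*S*8-4)],False,c,1,cv2.LINE_AA,3)
    for c,h in [((405.5,235.5),80),((347,382.5),80),((637,263.5),110)]:
        dr(circ(c,h,33),(0,255,0)); dr(circ(c,h-30,33),(0,255,255)); dr(circ(c,0,19),(0,0,255))
    c=(607,-341); dr(circ(c,94,64),(0,255,0)); dr(circ(c,54,64),(0,255,255)); dr(circ(c,0,50),(0,0,255))
    dr(circ((497.5,66),4,68),(0,0,255))
    cv2.imwrite(f"/tmp/{n}.png",im)
    if n=="scene": crop(im,840,500,1190,850,2,"o1"); crop(im,350,450,950,850,1.3,"o2")
    else: crop(im,500,640,860,910,2,"o3");crop(im,550,350,950,650,2,"o4")
E
```

```text
(no output)
```

View pics/o1.png

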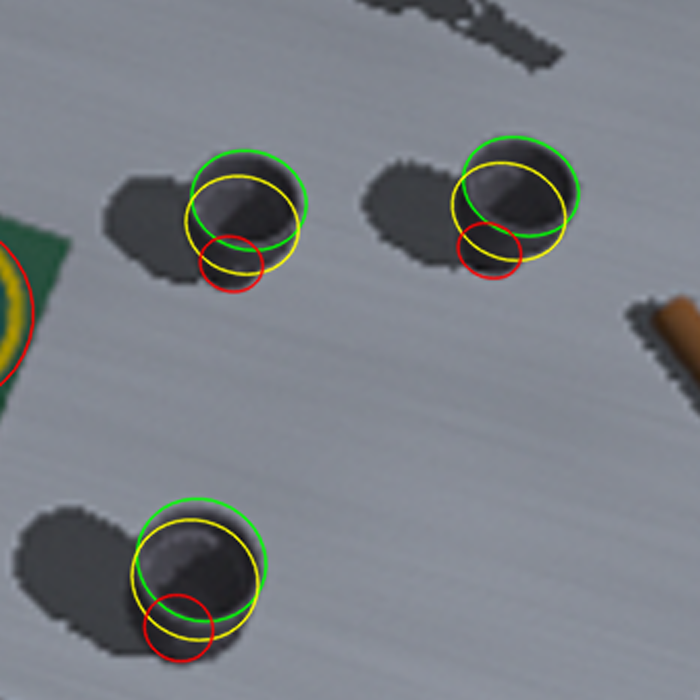

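View pics/o2.png

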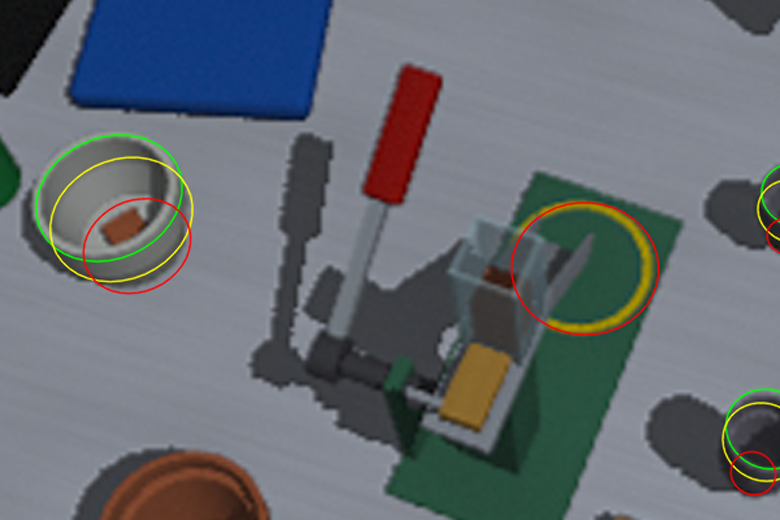

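View pics/o3.png

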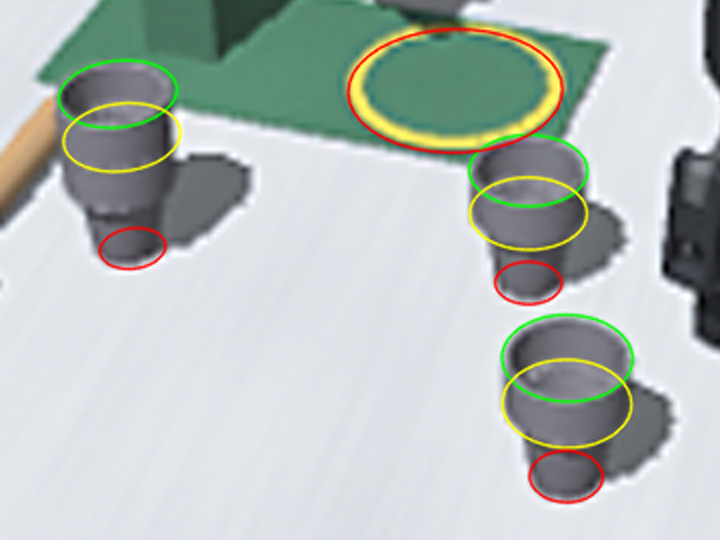

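View pics/o4.png

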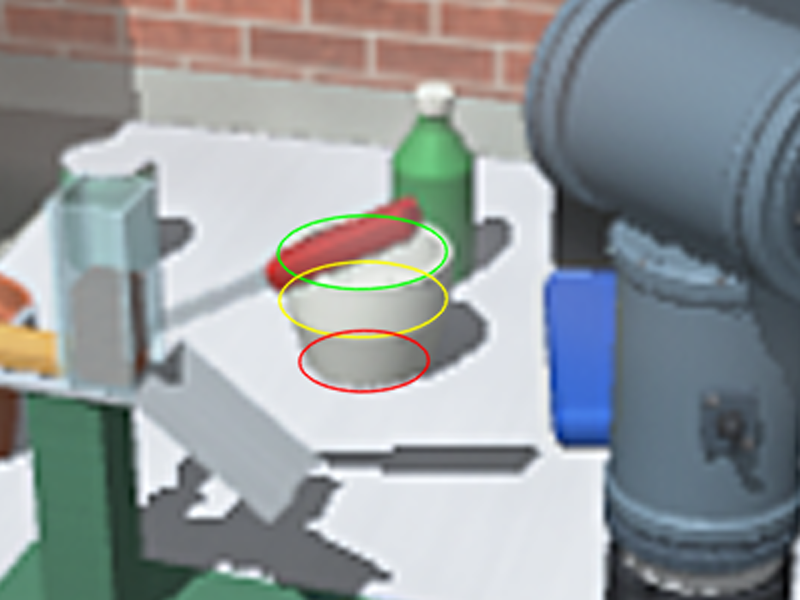

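```bash
python3 - <<'E'
from h import *
from scipy.optimize import least_squares
from scipy.ndimage import map_coordinates
def edge(im,a,b,w=7,n=60):
    g=cv2.GaussianBlur(cv2.cvtColor(im,cv2.COLOR_BGR2GRAY).astype(float),(0,0),1)
    a=np.array(a,float);b=np.array(b,float);d=(b-a)/np.linalg.norm(b-a);nn=np.array([-d[1],d[0]])
    o=np.arange(-w,w+.01,.25); out=[]
    for t in np.linspace(0.02,.98,n):
        P=a+t*(b-a)+o[:,None]*nn
        v=map_coordinates(g,[P[:,1],P[:,0]],order=1); gr=np.abs(np.gradient(v))
        i=gr.argmax()
        if gr[i]>4: out.append(P[i])
    return np.array(out)
for n,L in [("scene",[((150,52),(14,232)),((14,236),(345,343)),((155,50),(290,80)),((473,112),(464,320))]),("side",[((205,140),(95,240)),((440,190),(470,384))])]:
    im=cv2.imread(f"pics/{n}0.png");p=camera_params(n);f,cx,cy=K(p)
    E=[edge(im,*l) for l in L]
    def und(P,k):
        x=(P-[cx,cy])/f; xu=x.copy()
        for _ in range(20): xu=x/(1+k*(xu**2).sum(1,keepdims=True))
        return xu*f
    def res(k):
        r=[]
        for P in E:
            u=und(P,k[0]); c=np.median(u,0); q=u-c
            _,_,vt=np.linalg.svd(q-q.mean(0),full_matrices=False); 
            r.append((q-q.mean(0))@vt[1])
        return np.concatenate(r)
    s=least_squares(res,[-0.1],loss="soft_l1",f_scale=.5)
    print(n,[len(e) for e in E],s.x,np.abs(res(s.x)).mean(),np.abs(res([0])).mean())
E
```

```text
scene [41, 3, 41, 49] [0.01143061] 0.5549140028475588 0.557909701652445
side [53, 46] [4.88558485] 1.1281862137115686 2.0881068074754534
```

```bash
python3 - <<'E'
import cv2
im=cv2.imread("pics/scene0.png");cv2.imwrite("pics/sA.png",cv2.resize(im[0:384,0:512],None,fx=1.55,fy=1.55,interpolation=cv2.INTER_CUBIC))
E
```

```text
(no output)
```

View pics/sA.png

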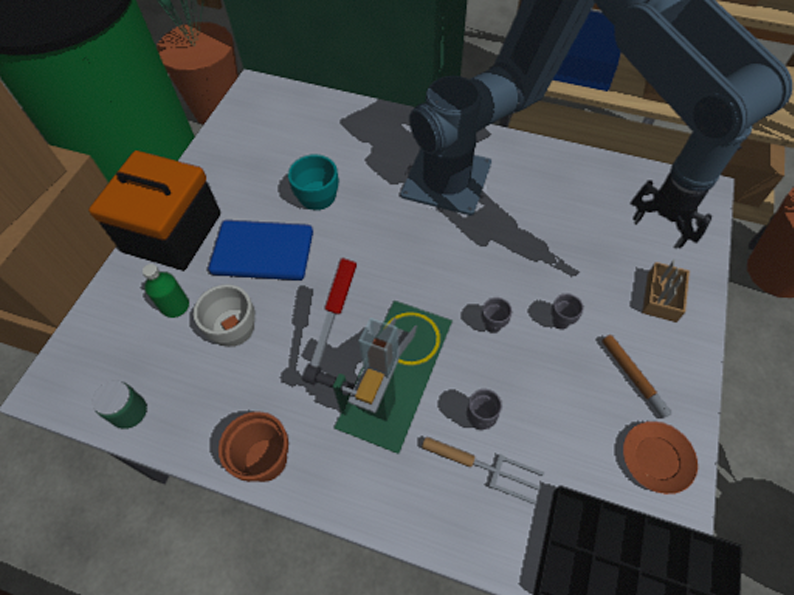

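```bash
python3 - <<'E'
from h import *
from scipy.optimize import least_squares
for n in ["scene","side"]:
    p=camera_params(n);im=cv2.imread(f"pics/{n}0.png");hsv=cv2.cvtColor(im,cv2.COLOR_BGR2HSV)
    m=cv2.inRange(hsv,(22,120,100),(35,255,255)); 
    m[:, :]*=1
    cx,cy=(266,218) if n=="scene" else (243,228)
    M=np.zeros_like(m);M[cy-25:cy+25,cx-30:cx+30]=m[cy-25:cy+25,cx-30:cx+30]
    v,u=np.nonzero(M);P=np.array([at(p,a,b,4)[:2] for a,b in zip(u,v)])
    s=least_squares(lambda x:np.hypot(P[:,0]-x[0],P[:,1]-x[1])-x[2],[497,66,65],loss="soft_l1")
    print(n,"ring",s.x.round(1),len(P))
    m=cv2.inRange(hsv,(105,150,60),(125,255,255));
    if n=="scene":
        c=max(cv2.findContours(m[130:200,120:215],0,cv2.CHAIN_APPROX_NONE)[0],key=cv2.contourArea)[:,0]+[120,130]
        P=np.float32([at(p,a,b,30)[:2] for a,b in c]); print("block",cv2.minAreaRect(P))
    # red grip
    m=cv2.inRange(hsv,(0,180,80),(6,255,255))|cv2.inRange(hsv,(174,180,80),(180,255,255))
    k,l,st,ce=cv2.connectedComponentsWithStats(m)
    for i in range(1,k):
        if st[i,4]>60: 
            v,u=np.nonzero(l==i);print("red",st[i],cv2.minAreaRect(np.float32(np.c_[u,v])))
E
```

```text
scene ring [498.2  59.7  64.1] 178
block ((393.4751892089844, -368.3120422363281), (164.566650390625, 239.06031799316406), 14.147989273071289)
red [210 167  20  35 336] ((219.3500213623047, 184.4499969482422), (9.803058624267578, 34.152591705322266), 18.434947967529297)
side ring [499.1  59.8  64. ] 140
```

```bash
python3 -m crank '[[[0.04,-0.04,-0.02,0,0,0,1],[0.08,-0.08,-0.06,0,0,0,1],[0.123,-0.120,-0.09,0,0,0,1],[0.123,-0.120,-0.09,0,0,0,1],[0.123,-0.120,-0.09,0,0,0,1]]]'; python3 - <<'E'
from h import *
p,im=snap("wrist","w1"); print(ctrl.state()["tool_pos"])
print(proj(p,[[347,382.5,80],[405.5,234.5,80]]))
p,im=snap("scene","s1")
for c in [(347,382.5)]:
    pass
E
```

```text
t: 0.78
tool_pos: [346.8, 382.2, 163.1]
eef_rot: [-0.0, 0.209, 0.978, -0.0]
wrist_force: [-0.4, 0.1, 1.1]
opening: 85.4
[346.52675744 383.04330546 163.72192392]
[[259.13719372 209.44747099]
 [123.19734134 339.98635198]]
```

View pics/w1.png

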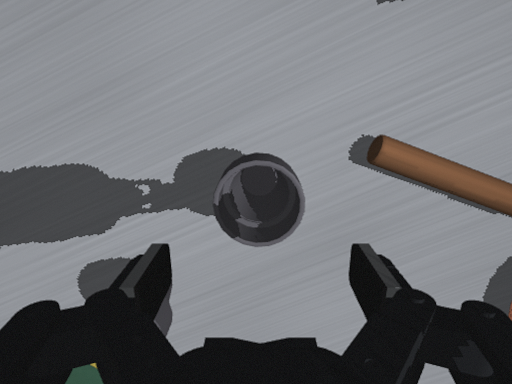

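View pics/s1.png

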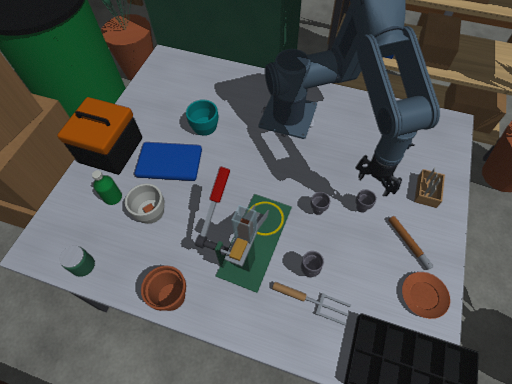

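```bash
python3 -m crank '[[[-0.003,0.001,-0.04,0,0,0,1],[-0.003,0.001,-0.095,0,0,0,1],[-0.003,0.001,-0.095,0,0,0,1],[-0.003,0.001,-0.095,0,0,0,-1],[-0.003,0.001,-0.095,0,0,0,-1],[-0.003,0.001,-0.095,0,0,0,-1],[-0.003,0.001,-0.095,0,0,0,-1]]]'; python3 - <<'E'
from h import *
p,im=snap("wrist","w2"); print(ctrl.state()["tool_pos"],ctrl.state()["opening"])
p,im=snap("side","d2"); crop(im,200,150,400,310,4,"d2c")
E
```

```text
t: 1.75
tool_pos: [345.0, 384.8, 71.1]
eef_rot: [0.002, 0.208, 0.978, 0.002]
wrist_force: [-1.8, -0.8, 8.3]
opening: 64.7
[344.99859161 384.79092342  71.08440871] 64.8882340873577
```

View pics/w2.png

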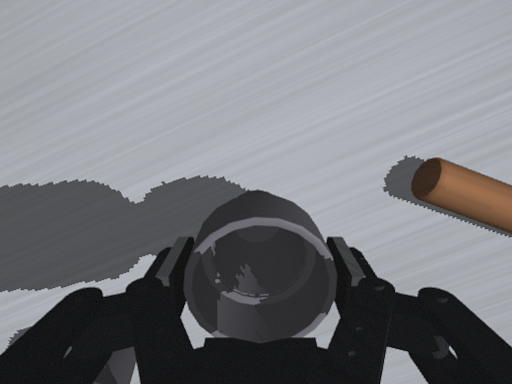

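View pics/d2c.png

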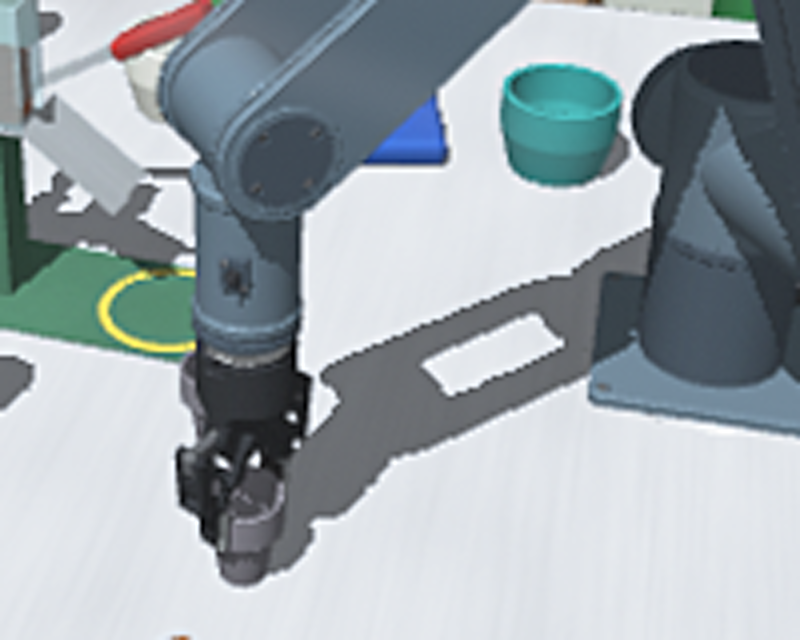

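```bash
python3 - <<'E'
from h import *
p=camera_params("wrist"); print(at(p,260,281,80),ctrl.state()["tool_pos"],ctrl.state()["wrist_force"])
c=ctrl.state()["tool_pos"]
im=cv2.imread("pics/w2.png")
q=proj(p,circ(c[:2],80,33)); cv2.polylines(im,[np.int32(q)],True,(0,255,0),1,cv2.LINE_AA);cv2.imwrite("pics/w2o.png",im[150:,120:400])
E
python3 -m crank '[[[0.0,0.0,0.05,0,0,0,-1],[0.0,0.0,0.1,0,0,0,-1],[0.04,-0.015,0.12,0,0,0,-1],[0.08,-0.03,0.12,0,0,0,-1],[0.12,-0.045,0.12,0,0,0,-1],[0.17,-0.06,0.12,0,0,0,-1],[0.215,-0.075,0.12,0,0,0,-1],[0.215,-0.075,0.12,0,0,0,-1]]]'
```

```text
[342.92105078 386.73392691  80.        ] [345.00985153 384.80228165  71.0880428 ] [-1.21579088 -1.29271099  8.6913336 ]
t: 2.85
tool_pos: [562.3, 306.9, 189.4]
eef_rot: [0.002, 0.21, 0.978, 0.001]
wrist_force: [0.3, 0.2, 0.0]
opening: 64.7
```

View pics/w2o.png

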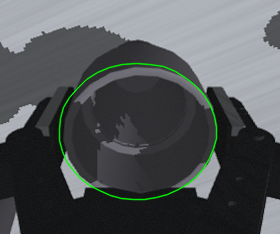

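```bash
python3 - <<'E'
from h import *
p,im=snap("wrist","w3"); print(ctrl.state()["tool_pos"])
for c,h in [((637,263.5),110)]:
    for z,col in((110,(0,255,0)),(80,(0,255,255))):
        cv2.polylines(im,[np.int32(proj(p,circ(c,z,33)))],True,col,1,cv2.LINE_AA)
cv2.imwrite("pics/w3o.png",im)
p,im=snap("scene","s3");p,im=snap("side","d3")
E
```

```text
[560.10821565 307.69676837 189.14431199]
```

View pics/w3o.png

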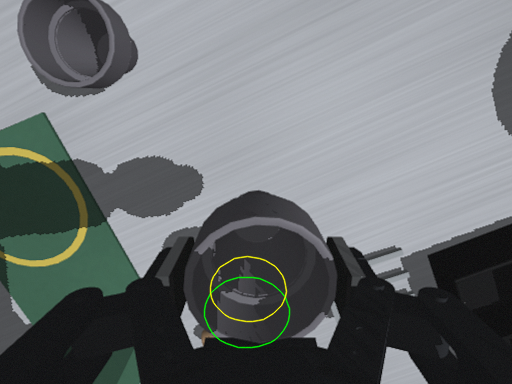

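View pics/d3.png

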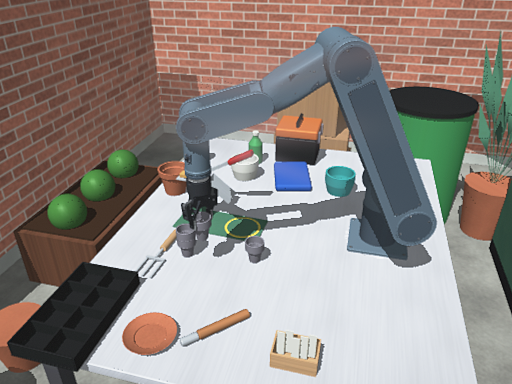

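```bash
python3 - <<'E'
from h import *
S=8
out=[]
for n,(x0,y0,x1,y1) in [("scene",(290,235,340,285)),("side",(165,210,215,260))]:
    im=cv2.imread(f"pics/{n}0.png"); p=camera_params(n)
    c=cv2.resize(im[y0:y1,x0:x1],None,fx=S,fy=S,interpolation=cv2.INTER_CUBIC)
    c=cv2.convertScaleAbs(c,alpha=1.5,beta=20)
    for C,col in [((637,263.5),(0,255,0))]:
        for z,r in((110,33),(50,33),(0,19)):
            q=proj(p,circ(C,z,r)); q=(q-[x0,y0]+.5)*S-.5
            cv2.polylines(c,[np.int32(q)],True,col,1,cv2.LINE_AA)
    out.append(c)
cv2.imwrite("pics/st.png",np.hstack(out))
E
```

```text
(no output)
```

View pics/st.png

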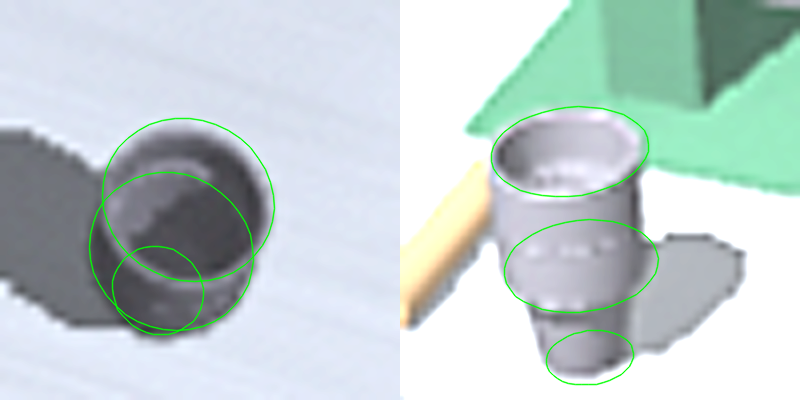

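```bash
python3 -m crank '[[[0.04,-0.023,0.01,0,0,0,-1],[0.08,-0.046,0.01,0,0,0,-1],[0.08,-0.046,0.01,0,0,0,-1],[0.08,-0.046,0.01,0,0,0,-1],[0.08,-0.046,-0.02,0,0,0,-1],[0.08,-0.046,-0.035,0,0,0,-1],[0.08,-0.046,-0.035,0,0,0,-1]]]'
python3 - <<'E'
from h import *
p,im=snap("side","d4"); crop(im,140,150,270,270,6,"d4c")
p,im=snap("scene","s4"); crop(im,270,200,370,300,6,"s4c"); print(ctrl.state()["tool_pos"])
E
```

```text
t: 3.88
tool_pos: [636.8, 263.2, 151.9]
eef_rot: [-0.002, 0.207, 0.978, -0.001]
wrist_force: [-0.2, -0.1, 0.0]
opening: 65.1
[638.53643115 263.09681386 154.05283408]
```

View pics/d4c.png

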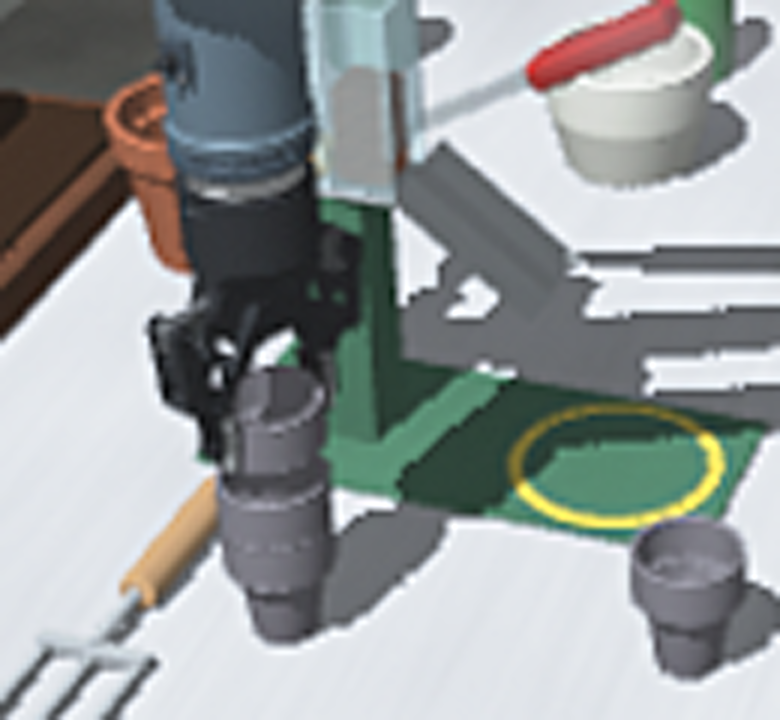

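View pics/s4c.png

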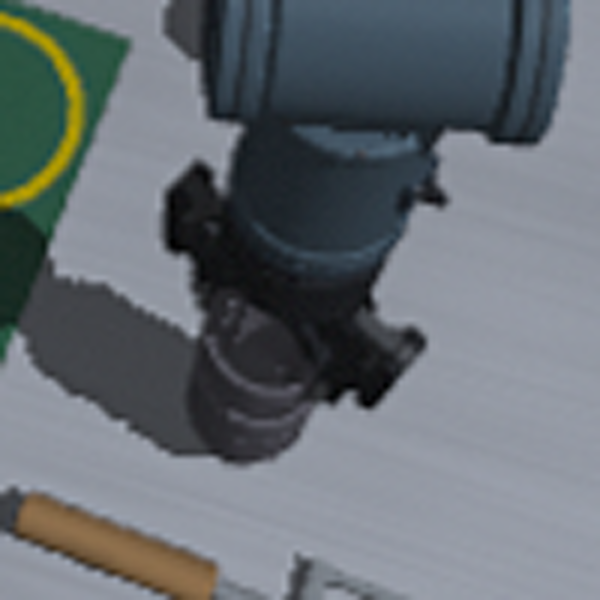

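```bash
python3 -m crank '[[[0,0,-0.01,0,0,0,-1],[0,0,-0.017,0,0,0,-1],[0,0,-0.022,0,0,0,-1],[0,0,-0.024,0,0,0,-1],[0,0,-0.024,0,0,0,-1]]]'
python3 - <<'E'
from h import *
p,im=snap("side","d5"); crop(im,140,150,270,270,6,"d5c");print(ctrl.state()["tool_pos"],ctrl.state()["wrist_force"])
E
```

```text
t: 4.6
tool_pos: [640.0, 264.1, 131.8]
eef_rot: [0.002, 0.208, 0.978, 0.002]
wrist_force: [-0.7, 3.6, 8.5]
opening: 64.9
[639.92066941 264.095666   131.85057319] [-1.24810281  3.54344122  9.49698979]
```

View pics/d5c.png

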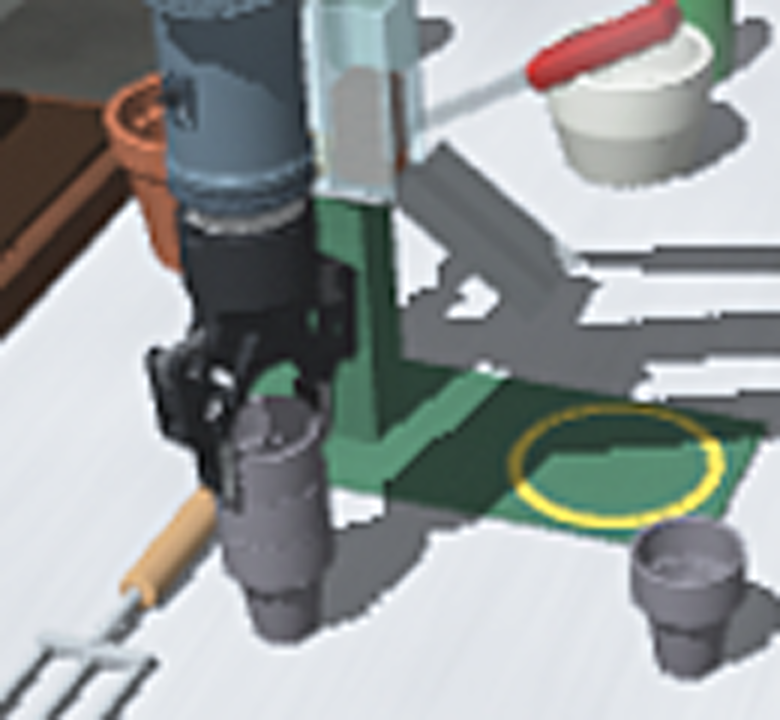

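```bash
python3 -m crank '[[[0,0,0.002,0,0,0,1],[0,0,0.002,0,0,0,1],[0,0,0.002,0,0,0,1],[0,0,0.04,0,0,0,1],[0,0,0.09,0,0,0,1],[-0.05,-0.006,0.09,0,0,0,1],[-0.1,-0.012,0.08,0,0,0,1],[-0.16,-0.02,0.06,0,0,0,1],[-0.21,-0.025,0.04,0,0,0,1],[-0.233,-0.028,0.04,0,0,0,1]]]'
python3 -m crank '[[[0,0,0,0,0,0,1],[0,0,0,0,0,0,1]]]'
python3 - <<'E'
from h import *
p,im=snap("wrist","w6"); print(ctrl.state()["tool_pos"]); cv2.imwrite("pics/w6.png",im)
p,im=snap("side","d6"); crop(im,140,150,270,270,6,"d6c")
p,im=snap("scene","s6"); crop(im,270,200,370,300,6,"s6c")
E
```

```text
t: 5.9
tool_pos: [401.1, 233.6, 167.4]
eef_rot: [-0.002, 0.208, 0.978, -0.001]
wrist_force: [-0.1, 0.8, 0.1]
opening: 85.4
t: 6.15
tool_pos: [407.1, 234.7, 169.8]
eef_rot: [0.001, 0.208, 0.978, 0.0]
wrist_force: [-0.1, -0.4, 0.0]
opening: 85.5
[407.21959744 234.66957031 169.74440227]
```

View pics/w6.png

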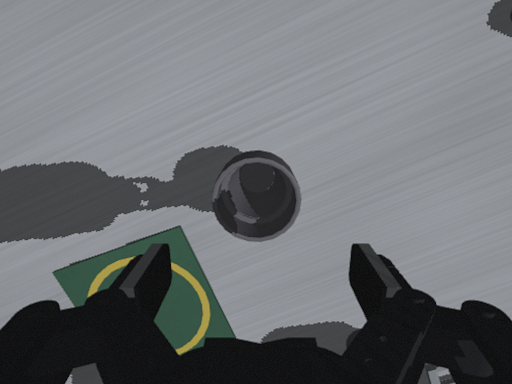

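View pics/d6c.png

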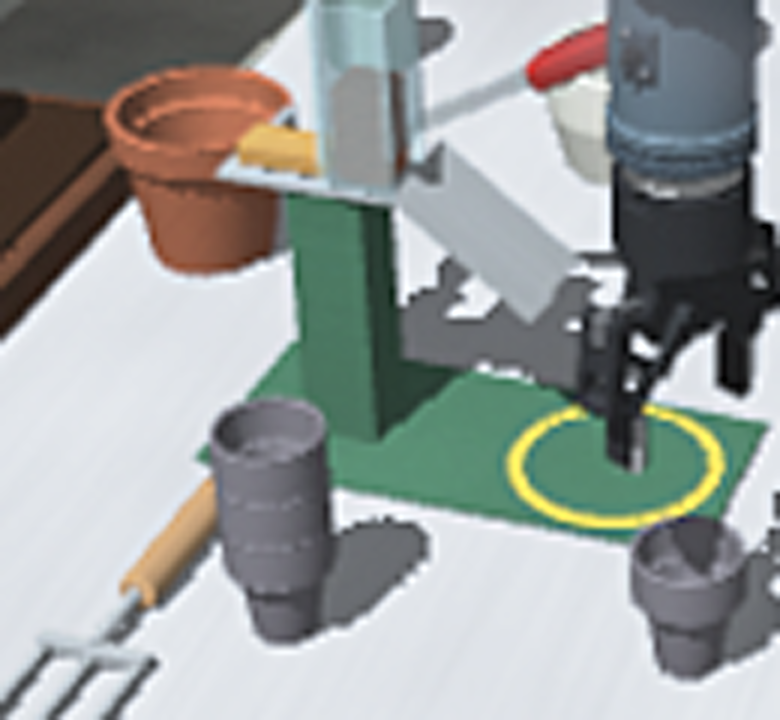

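View pics/s6c.png

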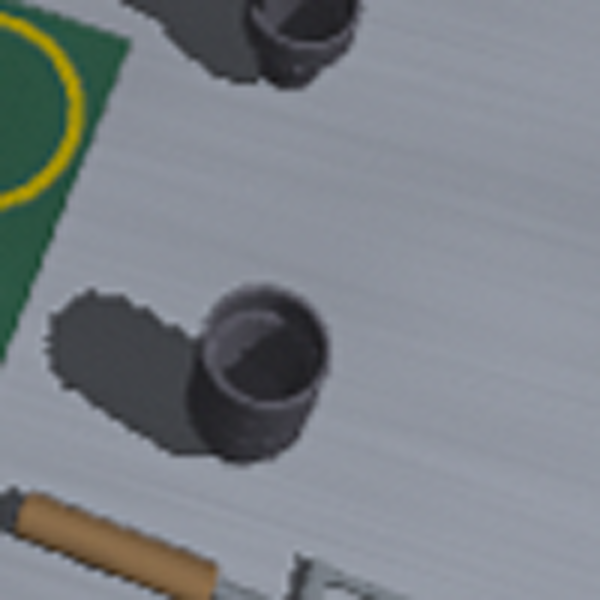

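```bash
python3 - <<'E'
from h import *
p=camera_params("wrist"); print(at(p,256.5,200,80),ctrl.state()["tool_pos"])
E
```

```text
[402.08046284 235.09863723  80.        ] [406.96784265 234.58265895 169.46308317]
```

```bash
python3 -m crank '[[[-0.003,0.001,-0.05,0,0,0,1],[-0.003,0.001,-0.101,0,0,0,1],[-0.003,0.001,-0.101,0,0,0,1],[-0.003,0.001,-0.101,0,0,0,-1],[-0.003,0.001,-0.101,0,0,0,-1],[-0.003,0.001,-0.101,0,0,0,-1],[-0.003,0.001,-0.101,0,0,0,-1]]]'
python3 - <<'E'
from h import *
p,im=snap("wrist"); c=ctrl.state()["tool_pos"];print(c)
q=proj(p,circ(c[:2],80,33)); cv2.polylines(im,[np.int32(q)],True,(0,255,0),1,cv2.LINE_AA);cv2.imwrite("pics/w7o.png",im[150:,120:400])
E
python3 -m crank '[[[0.0,0.0,0.05,0,0,0,-1],[0.0,0.0,0.1,0,0,0,-1],[0.03,0.003,0.15,0,0,0,-1],[0.08,0.008,0.16,0,0,0,-1],[0.13,0.015,0.16,0,0,0,-1],[0.18,0.022,0.16,0,0,0,-1],[0.236,0.028,0.16,0,0,0,-1],[0.236,0.028,0.16,0,0,0,-1],[0.236,0.028,0.14,0,0,0,-1],[0.236,0.028,0.12,0,0,0,-1]]]'
```

```text
t: 7.18
tool_pos: [404.4, 235.9, 70.3]
eef_rot: [0.002, 0.208, 0.978, 0.001]
wrist_force: [-0.7, -0.8, 8.0]
opening: 63.3
[404.3761473  235.92497199  70.33716449]
t: 8.48
tool_pos: [638.1, 263.6, 188.9]
eef_rot: [0.0, 0.208, 0.978, 0.0]
wrist_force: [0.5, -0.9, -1.6]
opening: 63.9
```

View pics/w7o.png

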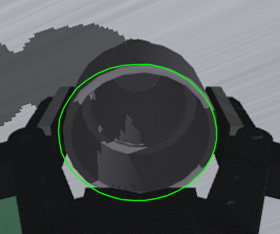

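```bash
python3 - <<'E'
from h import *
p,im=snap("side","d8"); crop(im,140,140,270,260,6,"d8c");print(ctrl.state()["tool_pos"],ctrl.state()["wrist_force"])
E
```

```text
[636.50901566 263.25253909 185.41068243] [-1.26050865  0.40269711 -3.11170773]
```

View pics/d8c.png

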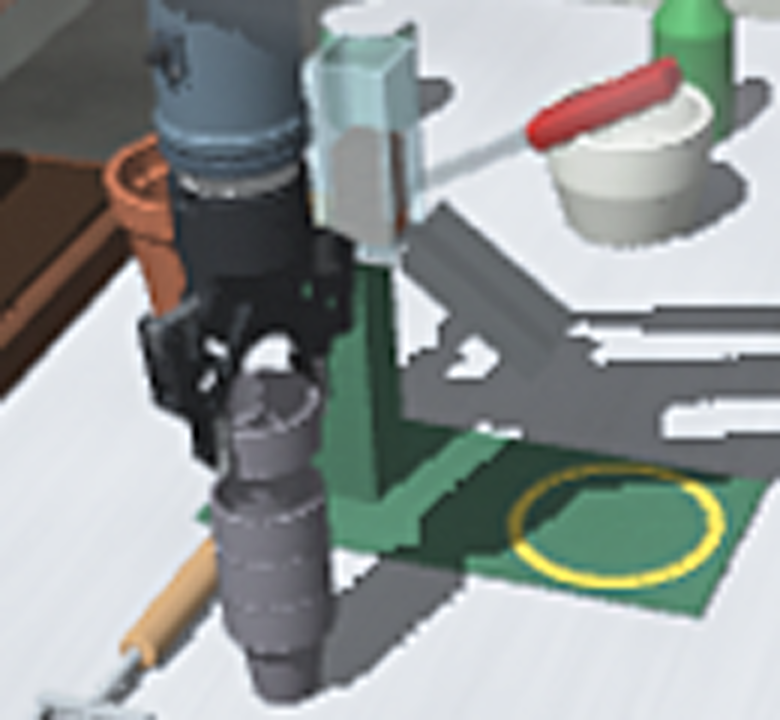

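```bash
python3 -m crank '[[[0,0,-0.01,0,0,0,-1],[0.0,0,-0.018,0,0,0,-1],[0,0,-0.024,0,0,0,-1],[0,0,-0.029,0,0,0,-1],[0,0,-0.03,0,0,0,-1],[0,0,-0.03,0,0,0,-1]]]'
python3 - <<'E'
from h import *
p,im=snap("side","d9"); crop(im,140,140,270,260,6,"d9c");print(ctrl.state()["tool_pos"],ctrl.state()["wrist_force"])
E
```

```text
t: 9.28
tool_pos: [639.9, 264.6, 160.8]
eef_rot: [0.002, 0.208, 0.978, 0.002]
wrist_force: [0.0, 1.7, 6.9]
opening: 63.6
[639.91460459 264.55924242 160.79013316] [0.1297119  2.24544061 6.98106124]
```

View pics/d9c.png

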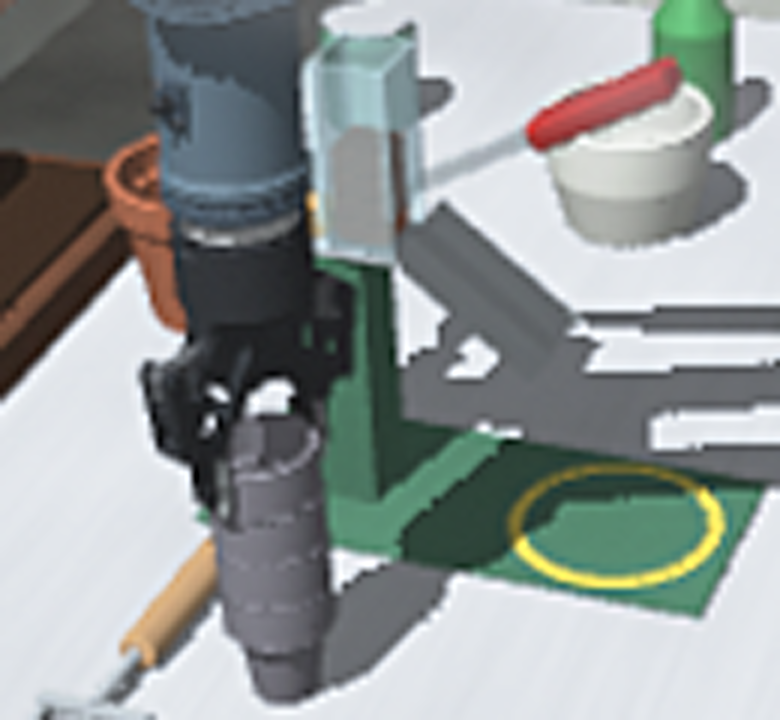

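```bash
python3 -m crank '[[[0,0,0.002,0,0,0,1],[0,0,0.002,0,0,0,1],[0,0,0.002,0,0,0,1],[0,0,0.05,0,0,0,1],[-0.01,0,0.11,0,0,0,1],[-0.07,0,0.16,0,0,0,1],[-0.13,0,0.18,0,0,-6,1],[-0.19,-0.01,0.18,0,0,-16,1],[-0.23,-0.05,0.18,0,0,-26,1],[-0.25,-0.1,0.18,0,0,-36,1]]]'
python3 -m crank '[[[0,-0.06,0,0,0,-10,1],[0,-0.12,0,0,0,-20,1],[0,-0.18,0,0,0,-30,1],[0,-0.24,0,0,0,-33,1],[0,-0.3,0,0,0,-33,1],[0,-0.36,0,0,0,-33,1],[0.04,-0.40,0,0,0,-33,1],[0.08,-0.44,0,0,0,-33,1],[0.11,-0.47,-0.02,0,0,-33,1],[0.11,-0.49,-0.04,0,0,-33,1]]]'
python3 - <<'E'
from h import *
p,im=snap("wrist","w10"); print(ctrl.state()["tool_pos"],ctrl.state()["q"])
p,im=snap("side","d10"); crop(im,130,120,330,270,4,"d10c")
p,im=snap("scene","s10"); crop(im,60,150,260,300,4,"s10c");crop(im,270,200,370,300,4,"s10b")
E
```

```text
t: 10.58
tool_pos: [386.0, 163.4, 338.5]
eef_rot: [0.0, 0.501, 0.866, 0.0]
wrist_force: [1.6, -0.7, 0.8]
opening: 85.2
t: 11.82
tool_pos: [499.8, -327.9, 296.4]
eef_rot: [-0.0, 0.725, 0.689, 0.0]
wrist_force: [-0.2, 0.2, -0.3]
opening: 85.4
[ 497.59607573 -329.00558185  293.05747265] [-0.77012492  0.32479198  1.34717807 -0.00160034  1.47542327 -0.71671046]
```

View pics/w10.png

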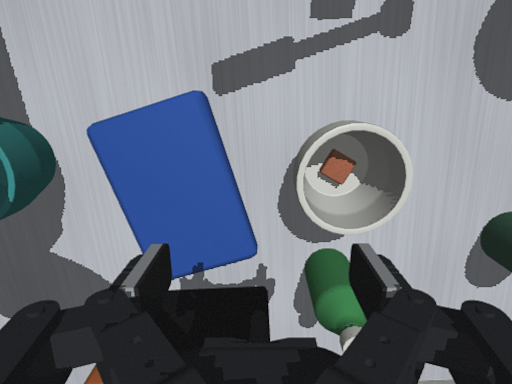

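View pics/d10c.png

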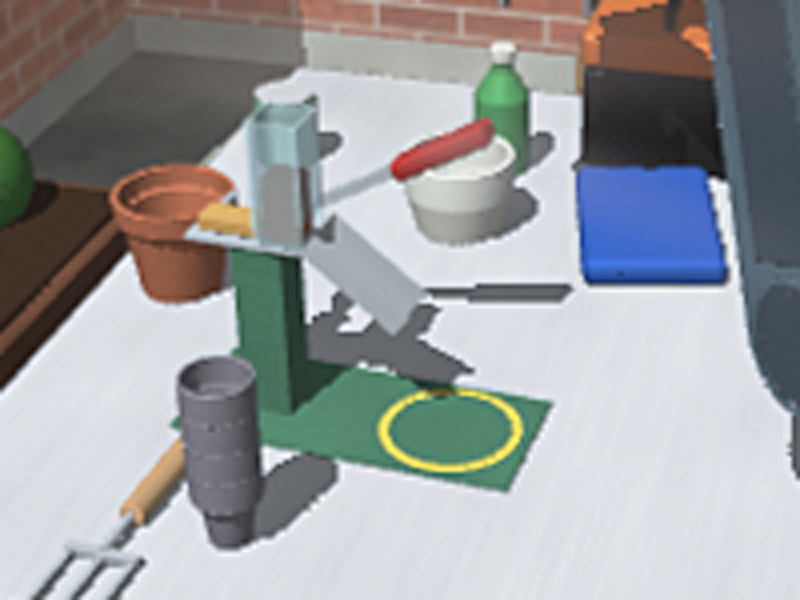

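View pics/s10c.png

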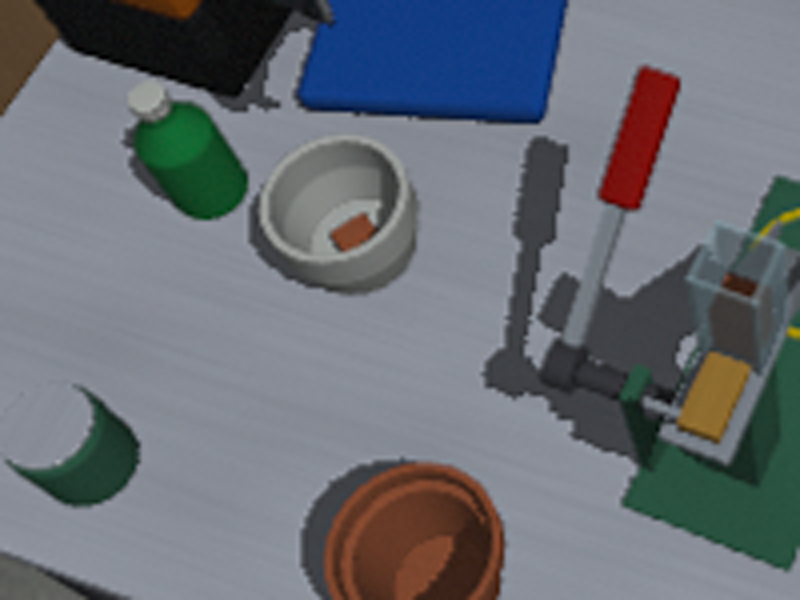

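View pics/s10b.png

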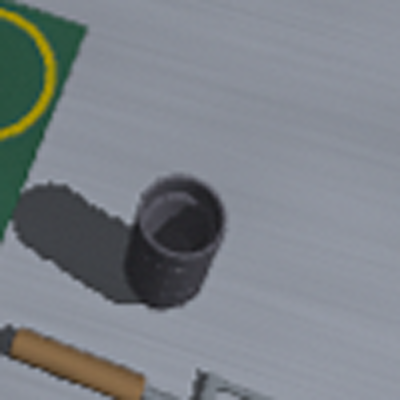

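```bash
python3 - <<'E'
from h import *
p=camera_params("wrist"); print(p["extrinsics"][:3].round(2)); 
for u,v in [(354.5,178),(297,178),(412,178),(354.5,123),(354.5,233)]: print(at(p,u,v,94).round(1))
im=cv2.imread("pics/w10.png")
# block top corners
for u,v in [(206,92),(90,128),(152,275),(257,252)]: print("b",at(p,u,v,33).round(1))
print("bottle cap",at(p,350,340,155).round(1), "bottle body left", at(p,308,275,80).round(1))
E
```

```text
[[ 1.0000e+00 -5.0000e-02 -2.0000e-02  5.0059e+02]
 [-5.0000e-02 -9.6000e-01 -2.9000e-01 -2.5049e+02]
 [-0.0000e+00  2.9000e-01 -9.6000e-01  4.1646e+02]]
[ 597.5 -340.    94. ]
[ 535.  -336.7   94. ]
[ 659.8 -343.2   94. ]
[ 595.3 -281.1   94. ]
[ 599.8 -405.6   94. ]
b [ 434.7 -241.    33. ]
b [ 286.6 -275.6   33. ]
b [ 331.  -486.1   33. ]
b [ 483.7 -457.    33. ]
bottle cap [ 580.8 -499.   155. ] bottle body left [ 548.  -467.1   80. ]
```

```bash
python3 - <<'E'
from h import *
print(ctrl.state()["tool_pos"])
p,im=snap("wrist","w11");print(ctrl.state()["tool_pos"])
hsv=cv2.cvtColor(im,cv2.COLOR_BGR2HSV)
m=cv2.inRange(hsv,(105,150,60),(125,255,255))
c=max(cv2.findContours(m,0,cv2.CHAIN_APPROX_NONE)[0],key=cv2.contourArea)[:,0]
P=np.float32([at(p,a,b,32)[:2] for a,b in c]); print("block",cv2.minAreaRect(P))
for C in [(600,-342)]:
    cv2.polylines(im,[np.int32(proj(p,circ(C,94,64))*8)],True,(0,255,0),1,cv2.LINE_AA,3)
    cv2.polylines(im,[np.int32(proj(p,circ(C,94,56))*8)],True,(0,0,255),1,cv2.LINE_AA,3)
crop(im,270,100,430,260,4,"w11o")
E
```

```text
[ 497.25838917 -326.2976468   296.41692939]
[ 497.6692328  -325.92334027  297.98287668]
block ((386.85650634765625, -370.1295166015625), (156.78236389160156, 233.45159912109375), 14.108964920043945)
```

View pics/w11o.png

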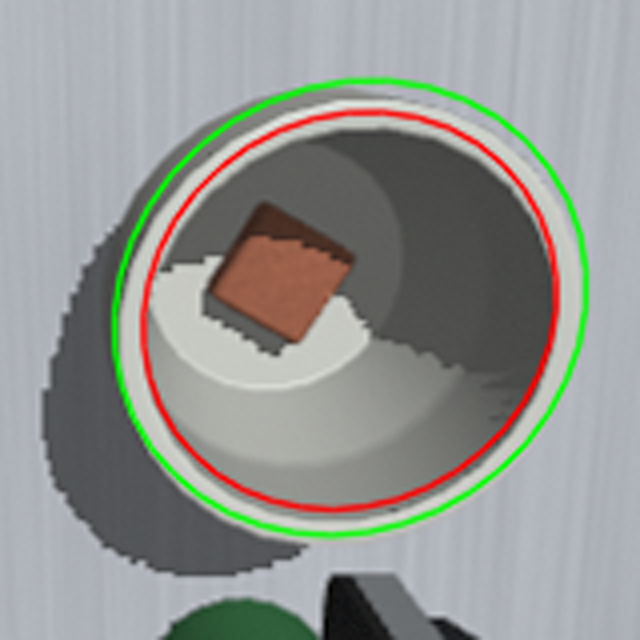

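```bash
python3 -m crank '[[[0.02,-0.01,-0.05,0,0,0,1],[0.043,-0.0185,-0.10,0,0,0,1],[0.043,-0.0185,-0.14,0,0,0,1],[0.043,-0.0185,-0.18,0,0,0,1],[0.043,-0.0185,-0.216,0,0,0,1],[0.043,-0.0185,-0.216,0,0,0,1]]]'
python3 - <<'E'
from h import *
p,im=snap("wrist","w12");print(ctrl.state()["tool_pos"])
E
```

```text
t: 12.78
tool_pos: [540.2, -342.9, 81.2]
eef_rot: [-0.002, 0.725, 0.689, -0.0]
wrist_force: [-0.6, 0.8, 0.4]
opening: 85.3
[ 541.39533002 -344.14466852   83.33103764]
```

View pics/w12.png

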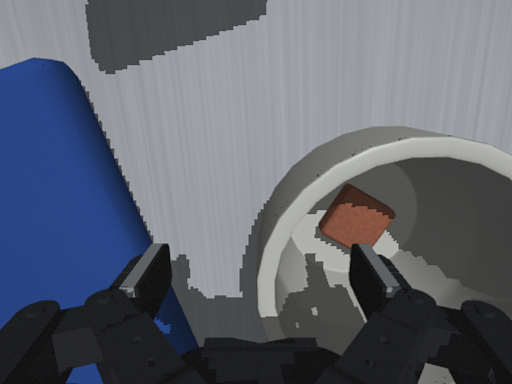

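```bash
python3 -m crank '[[[0,0,0,0,0,0,0],[0,0,0,0,0,0,-1],[0,0,0,0,0,0,-1],[0,0,0,0,0,0,-1],[0,0,0,0,0,0,-1],[0,0,0,0,0,0,-1]]]'
python3 - <<'E'
from h import *
p,im=snap("wrist","w13");print(ctrl.state()["tool_pos"],ctrl.state()["opening"])
E
```

```text
t: 13.58
tool_pos: [542.2, -345.3, 82.9]
eef_rot: [0.001, 0.725, 0.688, 0.0]
wrist_force: [1.4, 0.2, 3.9]
opening: 6.9
[ 542.22774029 -345.30281315   82.92836147] 7.102858470597705
```

View pics/w13.png

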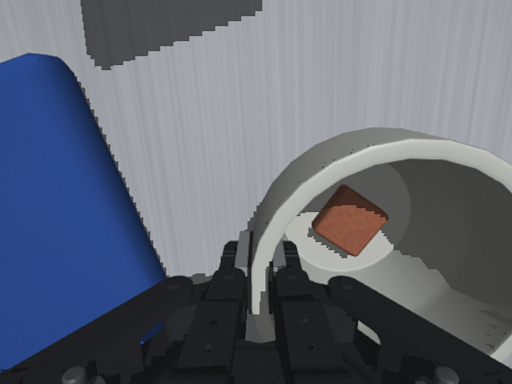

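```bash
python3 -m crank '[[[0,0,0.02,0,0,0,-1],[0,0,0.045,0,0,0,-1],[0,0,0.07,0,0,0,-1],[0,0,0.07,0,0,0,-1]]]'
python3 - <<'E'
from h import *
p,im=snap("wrist","w14");print(ctrl.state()["tool_pos"],ctrl.state()["opening"],ctrl.state()["wrist_force"])
p,im=snap("side","d14"); crop(im,200,100,330,220,6,"d14c")
E
```

```text
t: 14.12
tool_pos: [541.7, -345.4, 152.8]
eef_rot: [0.001, 0.725, 0.688, -0.0]
wrist_force: [-0.3, 0.2, -5.9]
opening: 7.1
[ 541.02536087 -344.76067539  151.32215824] 7.29586951739029 [-1.05173499 -0.05204808 -5.64518588]
```

View pics/w14.png

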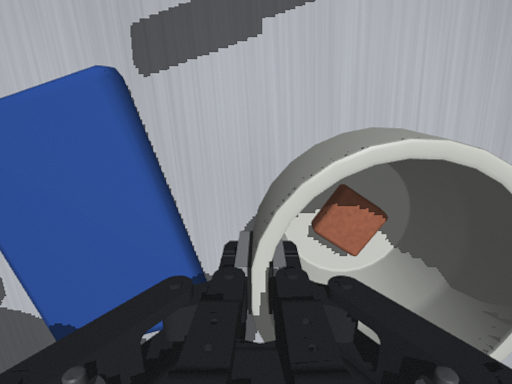

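View pics/d14c.png

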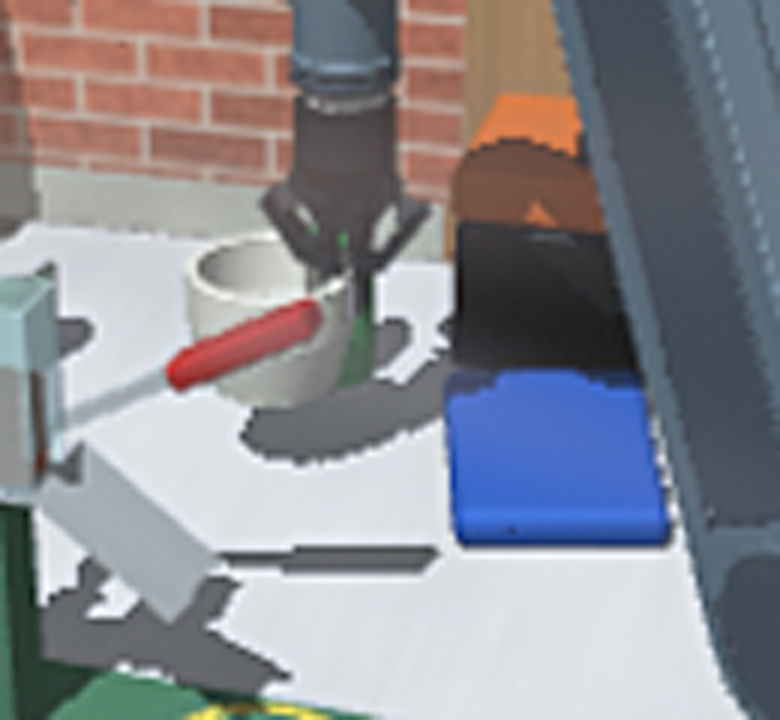

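```bash
python3 -m crank '[[[-0.03,0.01,0,0,0,0,-1],[-0.07,0.03,0,0,0,0,-1],[-0.11,0.06,0,0,0,0,-1],[-0.15,0.1,0,0,0,0,-1],[-0.19,0.14,0,0,0,0,-1],[-0.216,0.18,0,0,0,0,-1],[-0.216,0.22,0,0,0,0,-1],[-0.216,0.26,0,0,0,0,-1],[-0.216,0.3,0,0,0,0,-1],[-0.216,0.34,0,0,0,0,-1]]]'
python3 -m crank '[[[0,0.03,0,0,0,0,-1],[0,0.055,-0.01,0,0,0,-1],[0,0.068,-0.03,0,0,0,-1],[0,0.068,-0.05,0,0,0,-1],[0,0.068,-0.058,0,0,0,-1],[0,0.068,-0.058,0,0,0,-1],[0,0.068,-0.058,0,0,0,-1]]]'
python3 - <<'E'
from h import *
p,im=snap("wrist","w15");print(ctrl.state()["tool_pos"],ctrl.state()["opening"],ctrl.state()["wrist_force"])
p,im=snap("side","d15"); crop(im,180,120,380,270,4,"d15c")
p,im=snap("scene","s15"); crop(im,180,120,340,290,4,"s15c")
E
```

```text
t: 15.48
tool_pos: [324.2, -3.4, 151.2]
eef_rot: [-0.001, 0.726, 0.688, -0.001]
wrist_force: [0.5, 0.3, -4.9]
opening: 7.1
t: 16.35
tool_pos: [326.0, 62.7, 94.7]
eef_rot: [0.0, 0.726, 0.688, 0.0]
wrist_force: [0.2, -0.4, -5.1]
opening: 7.0
[326.18054429  62.70924562  94.78663745] 7.355122166731918 [ 0.04603829 -0.44992656 -5.61566858]
```

View pics/w15.png

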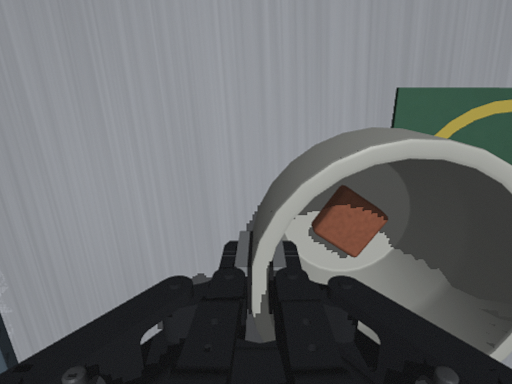

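View pics/d15c.png

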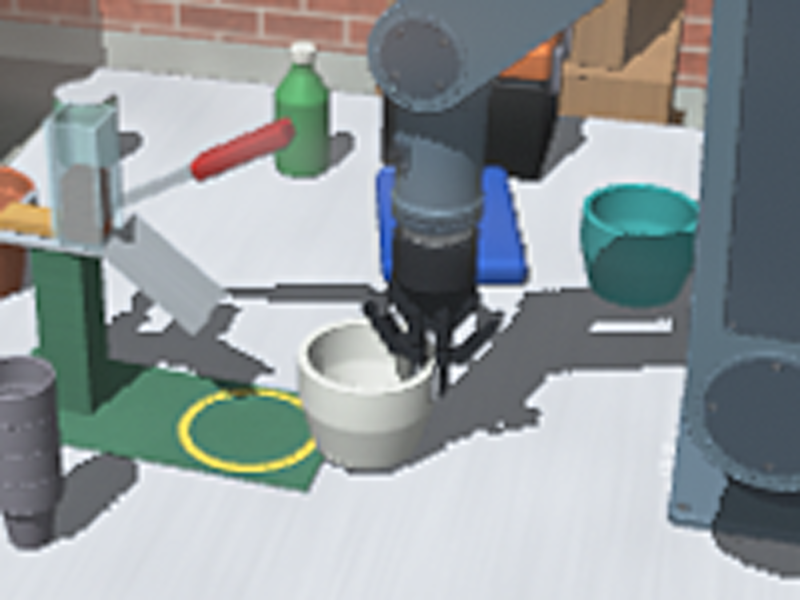

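View pics/s15c.png

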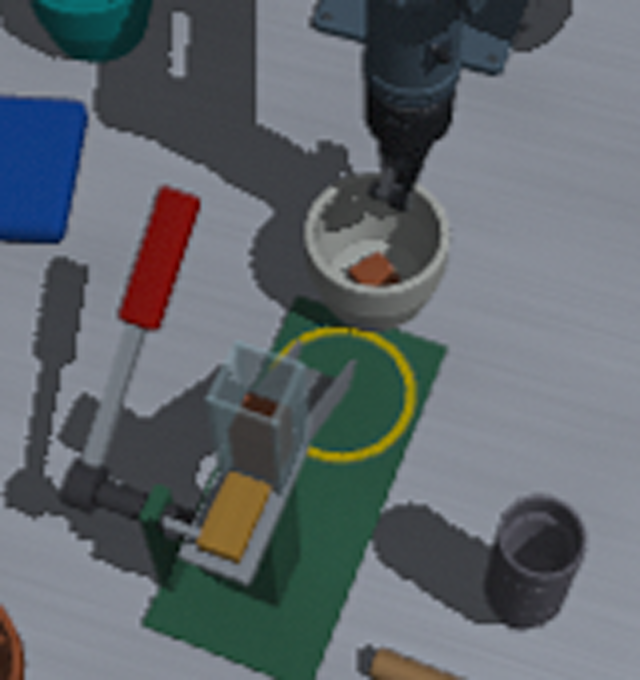

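```bash
python3 - <<'E'
from h import *
print(ctrl.state()["tool_pos"])
p,im=snap("wrist","w16");c=ctrl.state()["tool_pos"]
a=np.radians(-3);d=np.array([np.cos(a),np.sin(a)]);n=np.array([-d[1],d[0]])
for t,col in [(0,(0,255,0)),(4,(0,0,255)),(-4,(255,0,0))]:
    C=c[:2]+60*d+t*n
    for r in (64,56): cv2.polylines(im,[np.int32(proj(p,circ(C,105.5,r,100))*8)],True,col,1,cv2.LINE_AA,3)
cv2.polylines(im,[np.int32(proj(p,circ((498.5,59.8),4,68,100))*8)],True,(255,0,255),1,cv2.LINE_AA,3)
cv2.imwrite("pics/w16o.png",im)
E
```

```text
[326.14593593  62.76771025  94.8055577 ]
```

View pics/w16o.png

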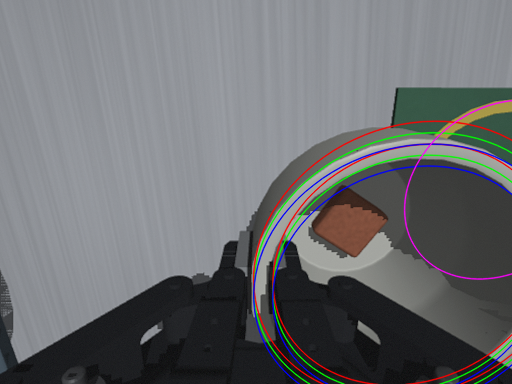

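```bash
python3 -m crank '[[[0.02,0,-0.002,0,0,0,-1],[0.045,0.001,-0.003,0,0,0,-1],[0.07,0.001,-0.003,0,0,0,-1],[0.095,0.001,-0.003,0,0,0,-1],[0.113,0.001,-0.003,0,0,0,-1],[0.113,0.001,-0.003,0,0,0,-1],[0.113,0.001,-0.003,0,0,0,-1]]]'
python3 - <<'E'
from h import *
print(ctrl.state()["tool_pos"],ctrl.state()["wrist_force"])
p,im=snap("side","d17"); crop(im,180,120,340,270,5,"d17c")
p,im=snap("scene","s17"); crop(im,200,160,320,290,6,"s17c")
E
```

```text
t: 17.42
tool_pos: [437.4, 64.1, 91.1]
eef_rot: [-0.001, 0.725, 0.688, -0.001]
wrist_force: [-1.3, -0.7, -6.5]
opening: 7.3
[437.37131566  64.09143825  91.05845682] [-1.29460542 -0.73665835 -6.53688784]
```

View pics/d17c.png

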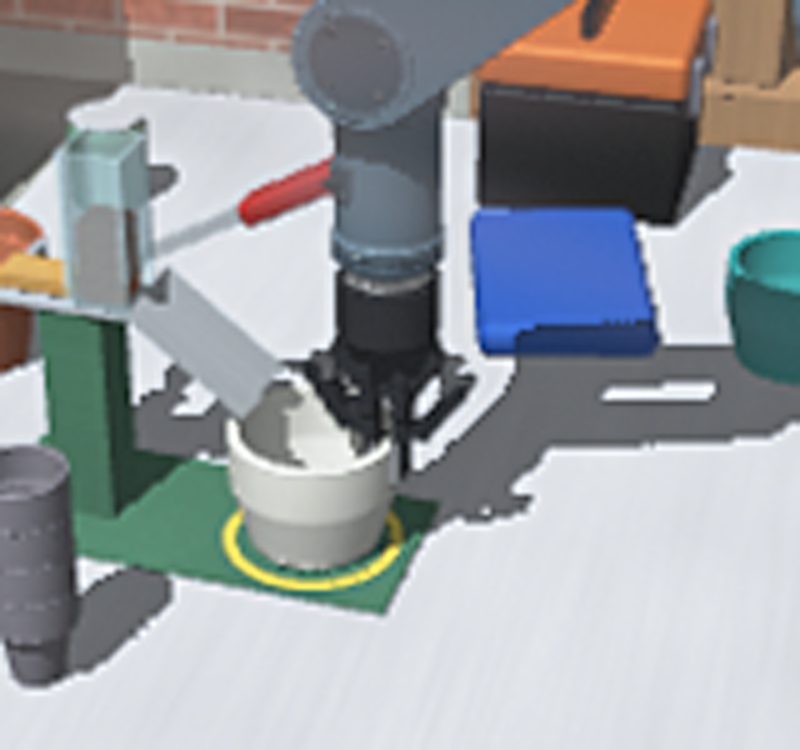

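View pics/s17c.png

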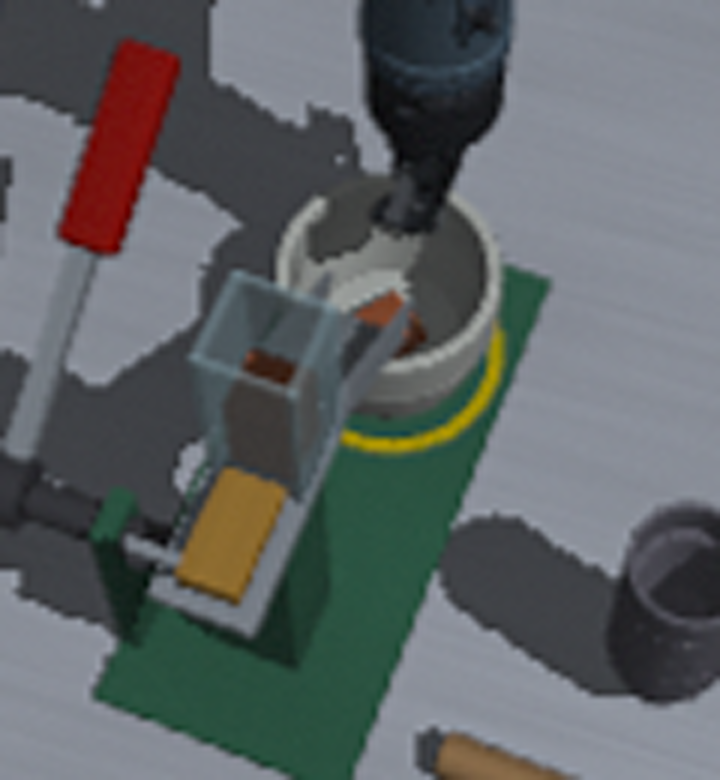

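```bash
python3 -m crank '[[[0.001,0,-0.002,0,0,0,-1],[0.001,0,-0.0045,0,0,0,-1],[0.001,0,-0.0045,0,0,0,-1],[0.001,0,-0.0045,0,0,0,-0.3],[0.001,0,-0.0045,0,0,0,0],[0.001,0,-0.0045,0,0,0,0]]]'
python3 -m crank '[[[0,0,0.03,0,0,0,0],[0,0,0.08,0,0,0,0],[0,0,0.13,0,0,0,0],[-0.03,0,0.18,0,0,0,0],[-0.03,0,0.2,0,0,0,-1],[-0.03,0,0.2,0,0,0,-1]]]'
python3 - <<'E'
from h import *
print(ctrl.state()["tool_pos"],ctrl.state()["wrist_force"])
p,im=snap("side","d18"); crop(im,180,120,340,270,5,"d18c")
p,im=snap("scene","s18"); crop(im,200,160,320,290,6,"s18c")
p,im=snap("wrist","w18")
E
```

```text
t: 18.27
tool_pos: [440.1, 63.9, 87.1]
eef_rot: [0.0, 0.725, 0.688, 0.0]
wrist_force: [-0.3, 0.3, 0.1]
opening: 42.8
t: 19.02
tool_pos: [410.5, 63.9, 288.5]
eef_rot: [0.002, 0.725, 0.688, 0.002]
wrist_force: [-0.4, -0.1, -0.0]
opening: 6.9
[410.52363273  63.8880627  288.50858936] [-0.36928259 -0.12691352 -0.01880646]
```

View pics/d18c.png

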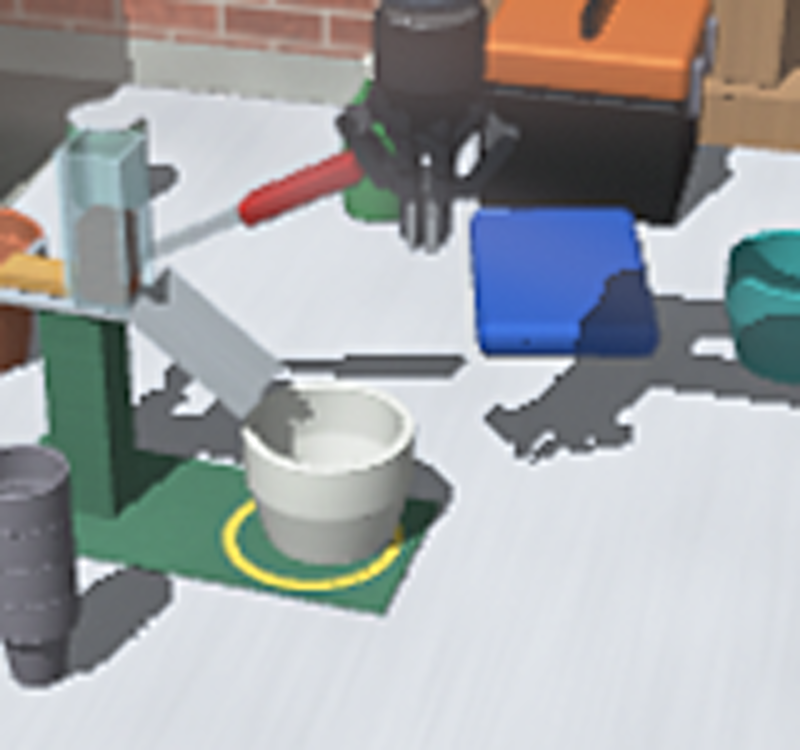

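View pics/s18c.png

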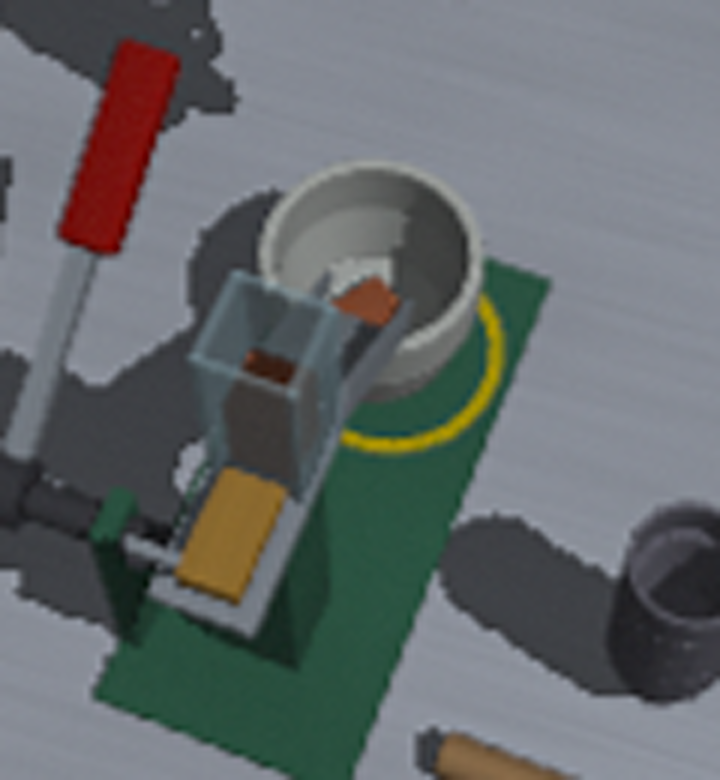

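View pics/w18.png

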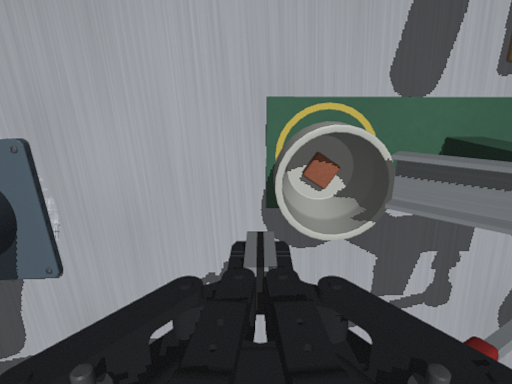

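```bash
python3 - <<'E'
from h import *
p,im=snap("wrist","w19"); print(ctrl.state()["tool_pos"])
C=(483,47)
for r in (64,56): cv2.polylines(im,[np.int32(proj(p,circ(C,98,r,100))*8)],True,(0,255,0),1,cv2.LINE_AA,3)
cv2.polylines(im,[np.int32(proj(p,circ((498.5,59.8),4,68,100))*8)],True,(255,0,255),1,cv2.LINE_AA,3)
crop(im,250,80,410,250,4,"w19o")
for u in [(275,182),(394,182),(334,124),(334,240)]: print(at(p,*u,98).round(1))
E
```

```text
[409.10065888  64.00764542 285.31074373]
[422.5  53.9  98. ]
[546.5  47.6  98. ]
[482.9 110.3  98. ]
[485.3 -16.   98. ]
```

View pics/w19o.png

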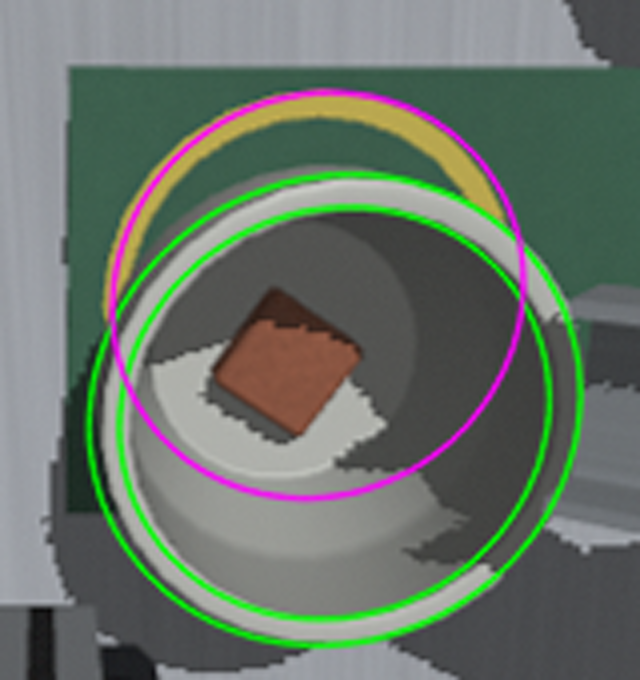

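```bash
python3 -m crank '[[[0.007,-0.007,-0.02,0,0,0,0.3],[0.014,-0.014,-0.06,0,0,0,0.3],[0.014,-0.014,-0.11,0,0,0,0.3],[0.014,-0.014,-0.16,0,0,0,0.3],[0.014,-0.014,-0.2,0,0,0,0.3],[0.014,-0.014,-0.2,0,0,0,0.3],[0.014,-0.014,-0.2,0,0,0,-1],[0.014,-0.014,-0.2,0,0,0,-1],[0.014,-0.014,-0.2,0,0,0,-1],[0.014,-0.014,-0.2,0,0,0,-1]]]'
python3 -m crank '[[[0,0,0.0025,0,0,0,-1],[0,0,0.004,0,0,0,-1],[0,0,0.004,0,0,0,-1]]]'
python3 - <<'E'
from h import *
p,im=snap("wrist","w20");c=ctrl.state()["tool_pos"];print(c,ctrl.state()["wrist_force"],ctrl.state()["opening"])
a=np.radians(-3);d=np.array([np.cos(a),np.sin(a)]);n=np.array([-d[1],d[0]])
for t,col in [(0,(0,255,0)),(-4,(255,0,0))]:
    C=c[:2]+60*d+t*n
    for r in (64,56): cv2.polylines(im,[np.int32(proj(p,circ(C,102,r,100))*8)],True,col,1,cv2.LINE_AA,3)
cv2.imwrite("pics/w20o.png",im)
p,im=snap("side","d20"); crop(im,180,120,340,270,5,"d20c")
E
```

```text
t: 20.48
tool_pos: [425.4, 49.8, 88.5]
eef_rot: [0.002, 0.725, 0.688, 0.001]
wrist_force: [0.3, -0.0, 6.7]
opening: 7.1
t: 20.85
tool_pos: [423.0, 50.1, 90.6]
eef_rot: [-0.0, 0.725, 0.688, -0.0]
wrist_force: [0.9, -0.4, -5.5]
opening: 6.7
[423.11875539  50.06295985  90.52476045] [-0.22811509 -0.73562006 -4.52226325] 7.2479972182874395
```

View pics/w20o.png

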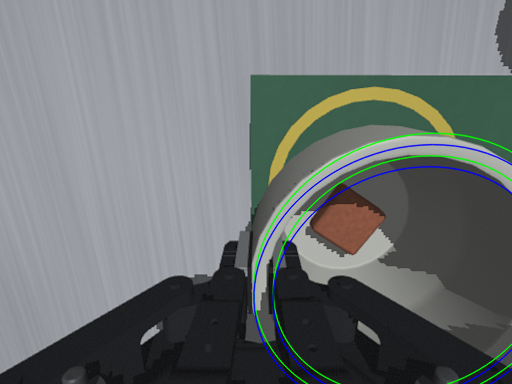

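View pics/d20c.png

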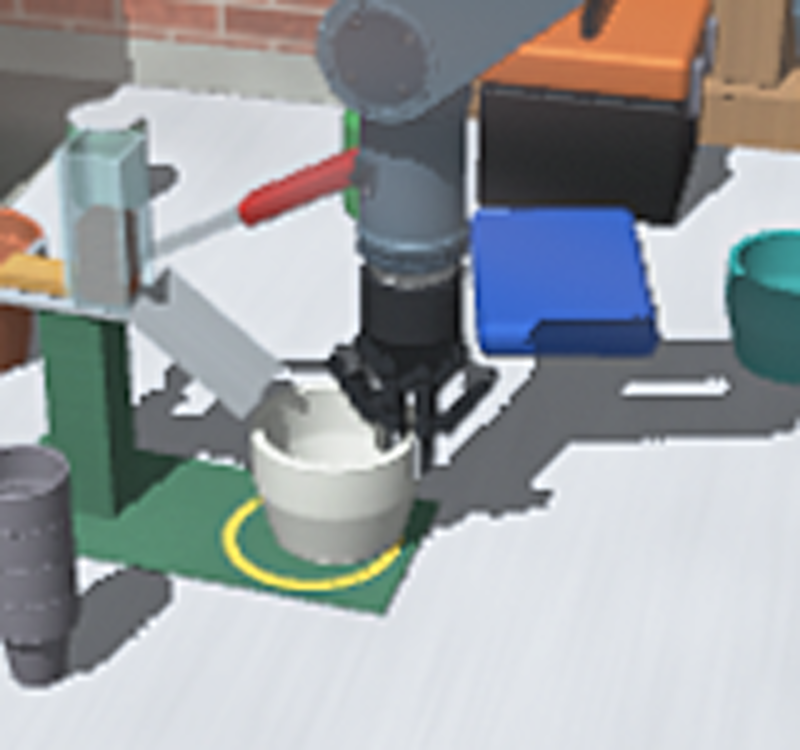

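```bash
python3 -m crank '[[[0.008,0.007,0,0,0,0,-1],[0.0155,0.0143,0,0,0,0,-1],[0.0155,0.0143,0,0,0,0,-1],[0.0155,0.0143,-0.002,0,0,0,-1],[0.0155,0.0143,-0.004,0,0,0,-1],[0.0155,0.0143,-0.004,0,0,0,-1],[0.0155,0.0143,-0.004,0,0,0,-0.4],[0.0155,0.0143,-0.004,0,0,0,0],[0.0155,0.0143,-0.004,0,0,0,0]]]'
python3 - <<'E'
from h import *
p,im=snap("side","d21"); crop(im,180,120,340,270,5,"d21c"); print(ctrl.state()["tool_pos"])
p,im=snap("wrist","w21")
E
```

```text
t: 22.08
tool_pos: [439.4, 64.1, 86.9]
eef_rot: [0.0, 0.725, 0.688, 0.0]
wrist_force: [-0.0, -0.2, 0.1]
opening: 42.7
[439.2876934   64.17973719  86.78517292]
```

View pics/d21c.png

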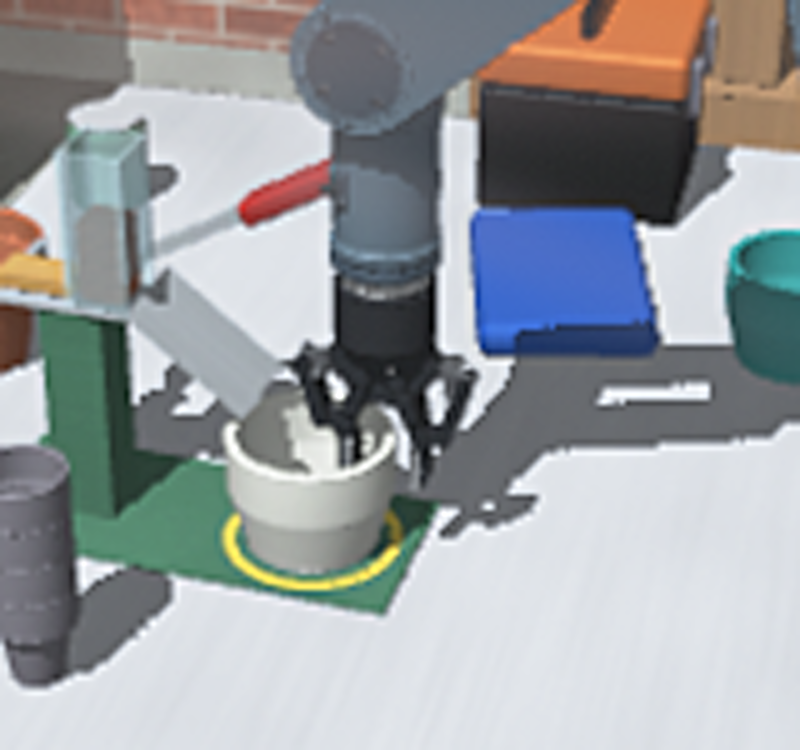

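View pics/w21.png

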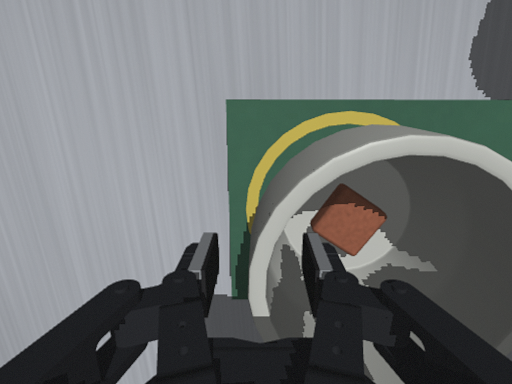

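Centred on the ring. Raise the gripper clear and check from above while heading to the lever.

```bash
python3 -m crank '[[[0,0,0.03,0,0,0,0],[0,0,0.08,0,0,0,0],[0,0,0.13,0,0,0,0],[-0.03,0,0.19,0,0,0,0],[-0.03,0,0.23,0,0,0,-1],[-0.03,0,0.23,0,0,0,-1],[-0.03,0,0.23,0,0,0,-1],[-0.03,0,0.23,0,0,0,-1]]]'
python3 - <<'E'
from h import *
p,im=snap("wrist","w22"); print(ctrl.state()["tool_pos"])
cv2.polylines(im,[np.int32(proj(p,circ((498.5,59.8),98,64,100))*8)],True,(0,255,0),1,cv2.LINE_AA,3)
cv2.polylines(im,[np.int32(proj(p,circ((498.5,59.8),4,68,100))*8)],True,(255,0,255),1,cv2.LINE_AA,3)
crop(im,220,60,420,210,4,"w22o")
p,im=snap("side","d22"); crop(im,180,110,340,260,5,"d22c")
p,im=snap("scene","s22"); crop(im,180,150,300,260,6,"s22c")
E
```

```text
t: 23.18
tool_pos: [408.5, 64.3, 315.3]
eef_rot: [-0.001, 0.725, 0.688, -0.001]
wrist_force: [-0.3, -0.2, -1.1]
opening: 0.1
[408.59493992  64.30708908 315.31520175]
```

View pics/w22o.png

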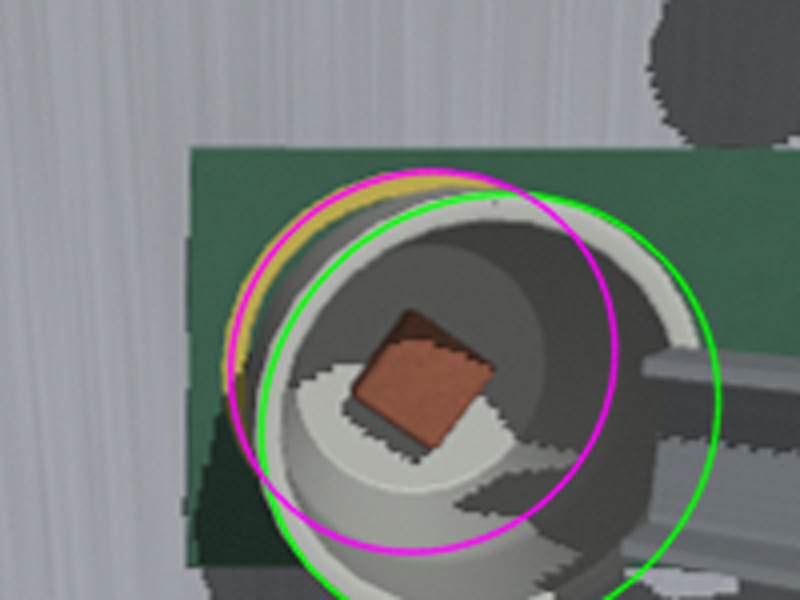

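View pics/d22c.png

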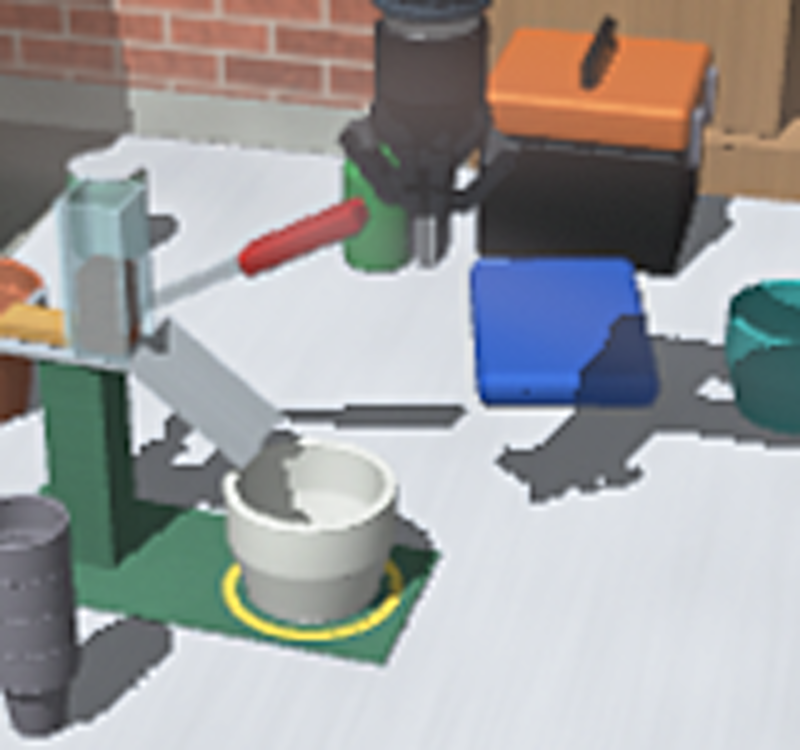

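View pics/s22c.png

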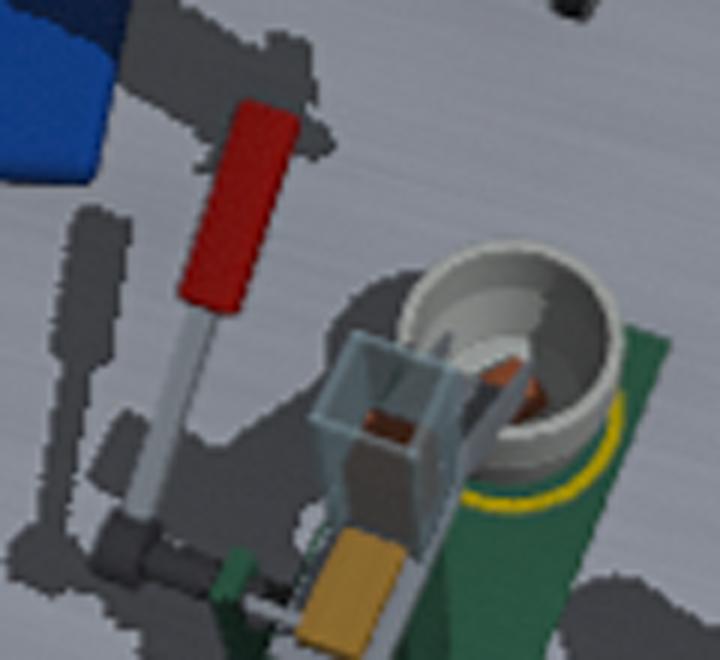

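```bash
python3 - <<'E'
from h import *
s=camera_params("scene")
o=lambda x,y:(180+(x+.5)/6-.5,150+(y+.5)/6-.5)
T=at(s,*o(272,112),272);B=at(s,*o(211,300),217)
print("tip top",T.round(1),"grip inner top",B.round(1), np.linalg.norm(T-B))
print("corners tip",at(s,*o(247,103),272).round(1),at(s,*o(298,120),272).round(1))
a=np.radians(-3);ux=np.array([np.cos(a),np.sin(a)]);O=np.array([633.3,52.7])
for P in (T,B): v=P[:2]-O; print(v@ux, v@np.array([-ux[1],ux[0]]))
print("pad",(T+B)/2)
d=camera_params("side"); 
o2=lambda x,y:(180+(x+.5)/5-.5,110+(y+.5)/5-.5)
print(proj(d,[(T+B)/2,T,B]), o2(362,215),o2(243,260))
E
```

```text
tip top [504.  -65.3 272. ] grip inner top [588.3 -71.  217. ] 100.81198670402968
corners tip [502.8 -79.4 272. ] [504.4 -51.1 272. ]
-122.96745628219307 -124.6266776326047
-38.48975945617992 -125.881827896776
pad [546.12672679 -68.15758728 244.5       ]
[[238.58607075 154.45187659]
 [248.9842722  149.33505735]
 [228.50296423 159.41364172]] (252.0, 152.6) (228.2, 161.6)
```

```bash
python3 -m crank '[[[0.03,-0.035,0,0,0,0,-1],[0.065,-0.07,0,0,0,0,-1],[0.1,-0.105,0,0,0,0,-1],[0.134,-0.132,0,0,0,0,-1],[0.134,-0.132,-0.01,0,0,0,-1],[0.134,-0.132,-0.02,0,0,0,-1],[0.134,-0.132,-0.02,0,0,0,-1]]]'
python3 - <<'E'
from h import *
print(ctrl.state()["tool_pos"],ctrl.state()["wrist_force"])
p,im=snap("wrist","w23")
p,im=snap("side","d23"); crop(im,180,100,340,250,5,"d23c")
p,im=snap("scene","s23"); crop(im,180,120,300,260,5,"s23c")
E
```

```text
t: 24.2
tool_pos: [541.8, -66.6, 295.5]
eef_rot: [-0.001, 0.725, 0.689, -0.001]
wrist_force: [0.6, 0.1, 0.5]
opening: -0.2
[541.76013273 -66.62669283 295.5463811 ] [0.6435923  0.06247501 0.45140589]
```

View pics/w23.png

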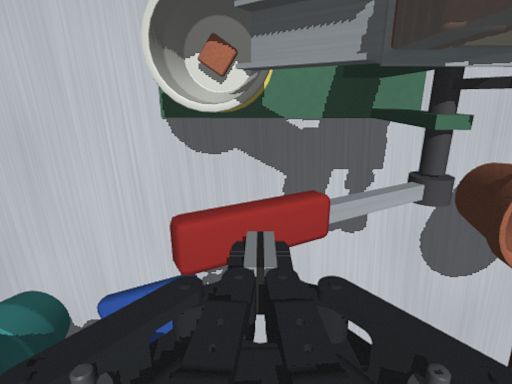

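View pics/d23c.png

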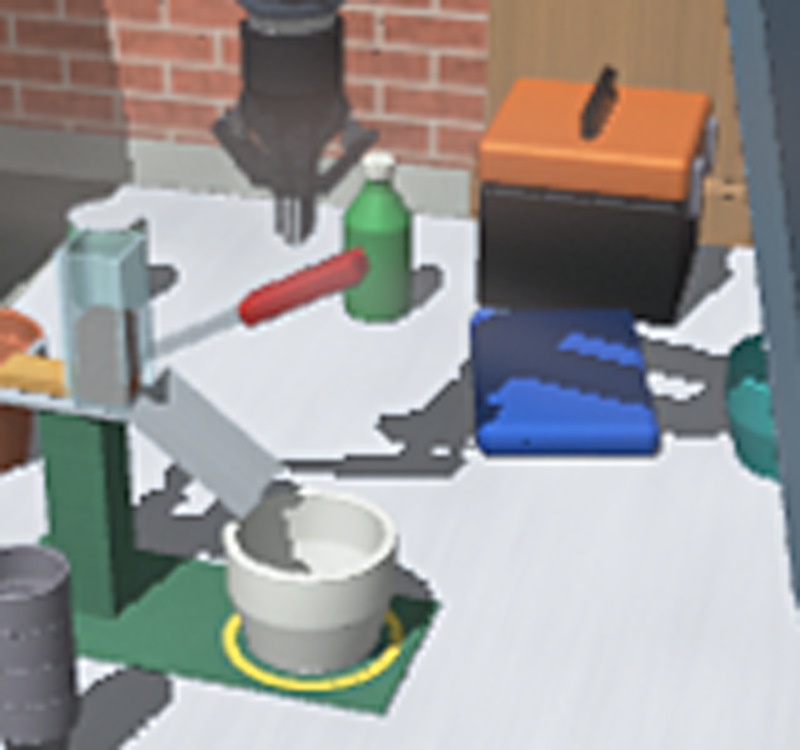

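View pics/s23c.png

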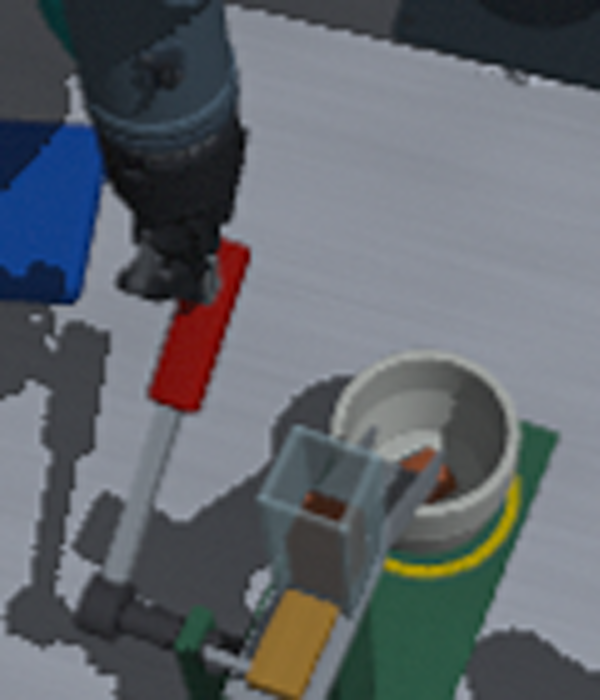

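```bash
python3 - <<'E'
from h import *
p=camera_params("wrist"); print(ctrl.state()["tool_pos"])
for u,v,z in [(175,220,272),(180,272,272),(320,194,217),(326,232,217),(430,190,145)]: print(at(p,u,v,z).round(1))
E
```

```text
[542.79761368 -67.03755287 297.40646061]
[498.8 -49.2 272. ]
[497.5 -79.6 272. ]
[583.4 -57.2 217. ]
[587.9 -86.1 217. ]
[699.5 -82.4 145. ]
```

```bash
python3 -m crank '[[[0,-0.001,-0.02,0,0,0,-1],[0,-0.001,-0.04,0,0,0,-1],[0,-0.001,-0.06,0,0,0,-1],[0,-0.001,-0.08,0,0,0,-1],[0,-0.001,-0.1,0,0,0,-1],[0,-0.001,-0.12,0,0,0,-1],[0,-0.001,-0.14,0,0,0,-1],[0,-0.001,-0.16,0,0,0,-1],[0,-0.001,-0.174,0,0,0,-1],[0,-0.001,-0.178,0,0,0,-1]]]'
python3 - <<'E'
from h import *
print(ctrl.state()["tool_pos"],ctrl.state()["wrist_force"])
p,im=snap("side","d24"); crop(im,180,100,340,250,5,"d24c")
E
```

```text
t: 25.6
tool_pos: [546.4, -69.0, 121.9]
eef_rot: [0.004, 0.725, 0.688, 0.002]
wrist_force: [1.4, 1.9, 13.7]
opening: -0.2
[546.41863369 -69.04393893 121.89015842] [ 1.41695132  1.89654268 13.68462479]
```

View pics/d24c.png

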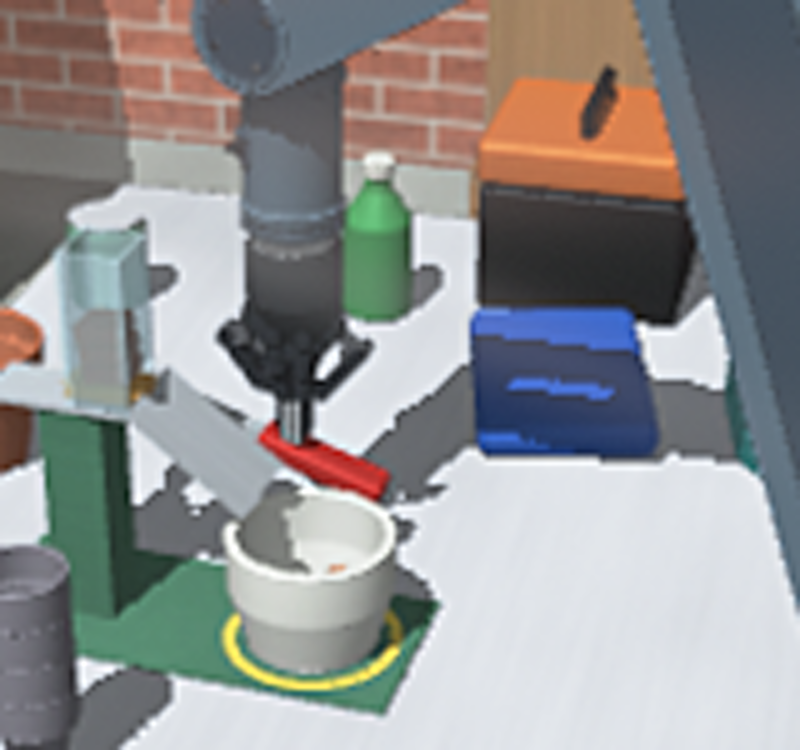

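```bash
python3 -m crank '[[[0,0,-0.005,0,0,0,-1],[0,0,-0.005,0,0,0,-1]]]'
python3 -m crank '[[[0,0,0.03,0,0,0,-1],[0,0,0.07,0,0,0,-1],[0,0,0.11,0,0,0,-1],[0,0,0.15,0,0,0,-1],[0,0,0.178,0,0,0,-1],[0,0,0.178,0,0,0,-1],[0,0,0.178,0,0,0,-1],[0,0,0.178,0,0,0,-1]]]'
python3 - <<'E'
from h import *
print(ctrl.state()["tool_pos"],ctrl.state()["wrist_force"])
p,im=snap("wrist","w25")
p,im=snap("side","d25"); crop(im,180,100,340,250,5,"d25c")
E
```

```text
t: 25.9
tool_pos: [547.1, -69.1, 119.9]
eef_rot: [0.005, 0.725, 0.689, 0.003]
wrist_force: [-2.4, 2.6, 26.6]
opening: 0.2
t: 26.9
tool_pos: [542.4, -68.4, 290.3]
eef_rot: [-0.001, 0.725, 0.688, -0.001]
wrist_force: [0.6, 0.8, 0.6]
opening: -0.0
[542.43989396 -68.40031848 290.31225053] [0.58105184 0.79402461 0.62946734]
```

View pics/w25.png

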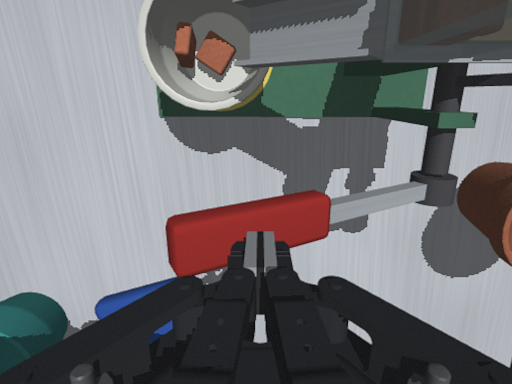

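View pics/d25c.png

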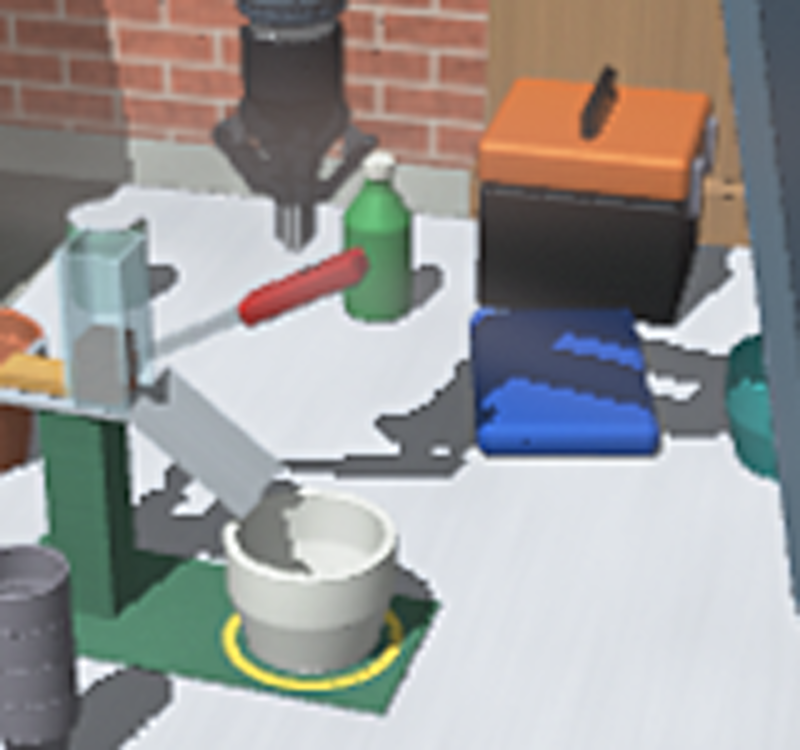

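```bash
python3 -m crank '[[[0,0,-0.015,0,0,0,-1],[0,0,-0.035,0,0,0,-1],[0,0,-0.055,0,0,0,-1],[0,0,-0.075,0,0,0,-1],[0,0,-0.095,0,0,0,-1],[0,0,-0.115,0,0,0,-1],[0,0,-0.135,0,0,0,-1],[0,0,-0.155,0,0,0,-1],[0,0,-0.17,0,0,0,-1],[0,0,-0.177,0,0,0,-1]]]'
python3 -m crank '[[[0,0,0,0,0,0,-1]]]'
python3 -m crank '[[[0,0,0.03,0,0,0,-1],[0,0,0.07,0,0,0,-1],[0,0,0.11,0,0,0,-1],[0,0,0.15,0,0,0,-1],[0,0,0.177,0,0,0,-1],[0,0,0.177,0,0,0,-1],[0,0,0.177,0,0,0,-1],[0,0,0.177,0,0,0,-1]]]'
python3 - <<'E'
from h import *
p,im=snap("wrist"); a=im[0:300]
p,im=snap("side"); b=cv2.resize(im[130:240,180:290],None,fx=2.72,fy=2.72)
cv2.imwrite("pics/k2.png",np.hstack([a[:299,:480],b[:299]]))
E
```

```text
t: 28.25
tool_pos: [546.3, -69.3, 118.7]
eef_rot: [0.003, 0.725, 0.688, 0.002]
wrist_force: [-13.1, 5.9, 66.2]
opening: 0.1
t: 28.38
tool_pos: [545.9, -69.2, 119.3]
eef_rot: [0.004, 0.725, 0.688, 0.002]
wrist_force: [-5.9, 2.2, 33.2]
opening: -0.3
t: 29.38
tool_pos: [542.4, -68.5, 289.8]
eef_rot: [-0.002, 0.725, 0.688, -0.001]
wrist_force: [-0.1, -1.3, -0.3]
opening: 0.0
```

View pics/k2.png

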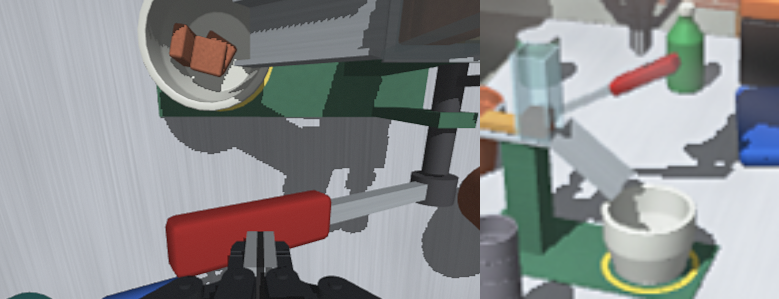

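```bash
python3 -m crank '[[[0,0,-0.02,0,0,0,-1],[0,0,-0.045,0,0,0,-1],[0,0,-0.07,0,0,0,-1],[0,0,-0.095,0,0,0,-1],[0,0,-0.12,0,0,0,-1],[0,0,-0.14,0,0,0,-1],[0,0,-0.157,0,0,0,-1],[0,0,-0.166,0,0,0,-1],[0,0,-0.171,0,0,0,-1],[0,0,-0.174,0,0,0,-1]]]'
python3 -m crank '[[[0,0,0,0,0,0,-1]]]'
python3 -m crank '[[[0,0,0.03,0,0,0,-1],[0,0,0.07,0,0,0,-1],[0,0,0.11,0,0,0,-1],[0,0,0.15,0,0,0,-1],[0,0,0.174,0,0,0,-1],[0,0,0.174,0,0,0,-1],[0,0,0.174,0,0,0,-1],[0,0,0.174,0,0,0,-1]]]'
python3 - <<'E'
from h import *
p,im=snap("wrist"); a=im[0:300]
p,im=snap("side"); b=cv2.resize(im[130:240,180:290],None,fx=2.72,fy=2.72); crop(im,185,140,235,190,10,"k3s")
cv2.imwrite("pics/k3.png",np.hstack([a[:299,:480],b[:299]]))
E
```

```text
t: 30.72
tool_pos: [547.3, -69.3, 120.6]
eef_rot: [0.004, 0.725, 0.688, 0.003]
wrist_force: [6.1, 2.1, 15.5]
opening: -0.3
t: 30.85
tool_pos: [547.3, -69.2, 120.7]
eef_rot: [0.004, 0.725, 0.688, 0.003]
wrist_force: [5.7, 1.7, 13.4]
opening: 0.0
t: 31.85
tool_pos: [542.4, -68.5, 290.0]
eef_rot: [-0.001, 0.725, 0.688, -0.001]
wrist_force: [-0.0, -0.3, -0.9]
opening: 0.4
```

View pics/k3.png

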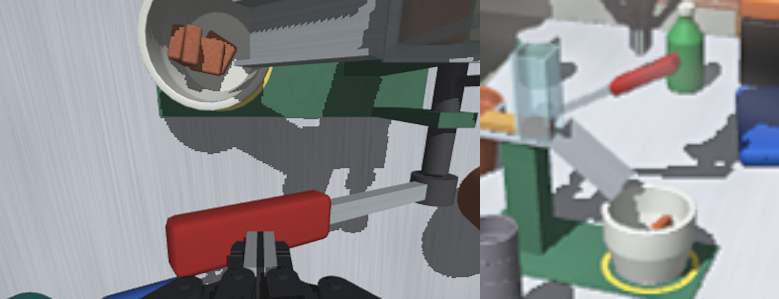

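View pics/k3s.png

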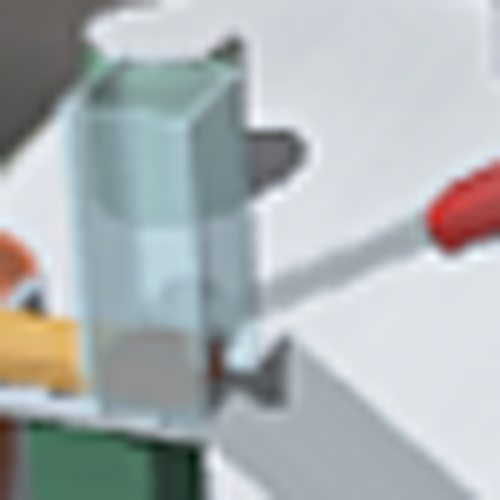

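```bash
python3 -m crank '[[[0,0,-0.02,0,0,0,-1],[0,0,-0.045,0,0,0,-1],[0,0,-0.07,0,0,0,-1],[0,0,-0.095,0,0,0,-1],[0,0,-0.12,0,0,0,-1],[0,0,-0.14,0,0,0,-1],[0,0,-0.157,0,0,0,-1],[0,0,-0.166,0,0,0,-1],[0,0,-0.171,0,0,0,-1],[0,0,-0.175,0,0,0,-1]]]'
python3 -m crank '[[[0,0,-0.001,0,0,0,-1]]]'
python3 -m crank '[[[0,0,0.03,0,0,0,-1],[0,0,0.07,0,0,0,-1],[0,0,0.11,0,0,0,-1],[0,0,0.15,0,0,0,-1],[0,0,0.176,0,0,0,-1],[0,0,0.176,0,0,0,-1],[0,0,0.176,0,0,0,-1],[0,0,0.176,0,0,0,-1]]]'
python3 - <<'E'
from h import *
p,im=snap("wrist"); a=im[0:300]; crop(im,130,0,300,120,4,"k4w")
p,im=snap("side"); b=cv2.resize(im[130:240,180:290],None,fx=2.72,fy=2.72); crop(im,185,140,235,190,10,"k4s")
cv2.imwrite("pics/k4.png",np.hstack([a[:299,:480],b[:299]]))
p,im=snap("scene"); crop(im,200,160,320,290,5,"k4c")
E
```

```text
t: 33.2
tool_pos: [547.7, -69.3, 120.1]
eef_rot: [0.004, 0.725, 0.688, 0.003]
wrist_force: [1.0, 4.7, 34.8]
opening: -0.1
t: 33.33
tool_pos: [547.7, -69.3, 120.1]
eef_rot: [0.005, 0.725, 0.688, 0.003]
wrist_force: [-0.8, 3.2, 27.5]
opening: 0.0
t: 34.33
tool_pos: [542.4, -68.5, 290.0]
eef_rot: [-0.001, 0.725, 0.688, -0.001]
wrist_force: [0.4, -0.2, -0.1]
opening: 0.2
```

View pics/k4.png

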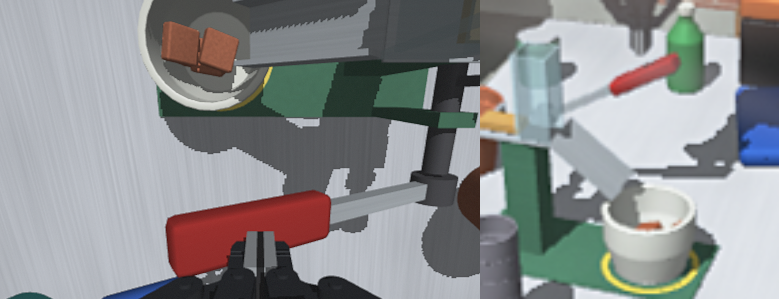

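View pics/k4s.png

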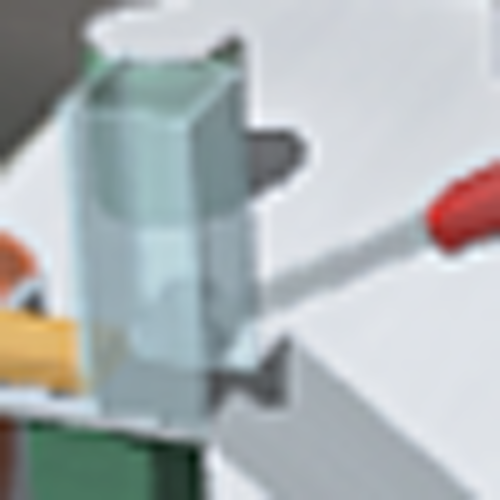

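View pics/k4c.png

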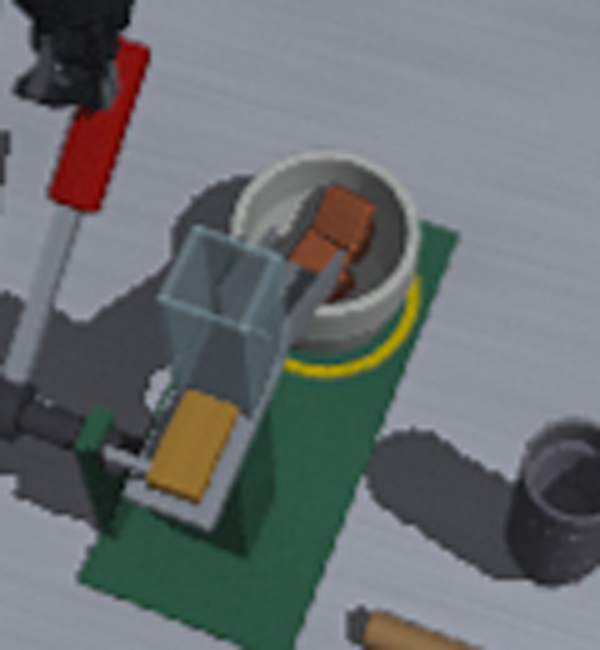

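View pics/k4w.png

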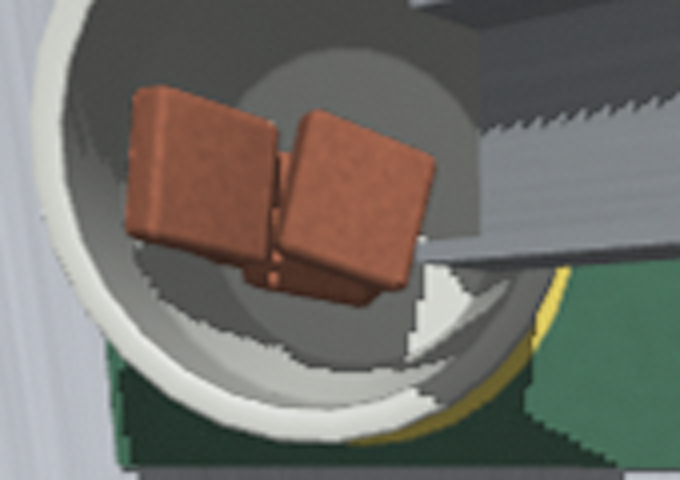

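```bash
python3 -m crank '[[[0,0,0.03,0,0,0,-1],[-0.02,0.02,0.04,0,0,0,-1],[-0.048,0.053,0.04,0,0,0,-1],[-0.048,0.053,0.04,0,0,0,-1],[-0.048,0.053,0.04,0,0,0,-1],[-0.048,0.053,0.04,0,0,0,-1]]]'
python3 - <<'E'
from h import *
p,im=snap("wrist","w30"); print(ctrl.state()["tool_pos"])
x=np.int32(proj(p,[498.5,59.8,98])[0]); print(x)
crop(im,180,100,420,280,3,"w30c")
# pot circles at z=98
for r in (64,56):
    cv2.polylines(im,[np.int32(proj(p,circ((498.5,59.8),98,r,100))*8)],True,(0,255,0),1,cv2.LINE_AA,3)
crop(im,180,100,420,280,3,"w30o")
E
```

```text
t: 35.22
tool_pos: [495.7, -16.4, 331.4]
eef_rot: [-0.0, 0.726, 0.688, -0.0]
wrist_force: [-0.3, -0.9, -0.3]
opening: -0.2
[495.63937469 -16.40029868 331.40128333]
[260  96]
```

View pics/w30o.png

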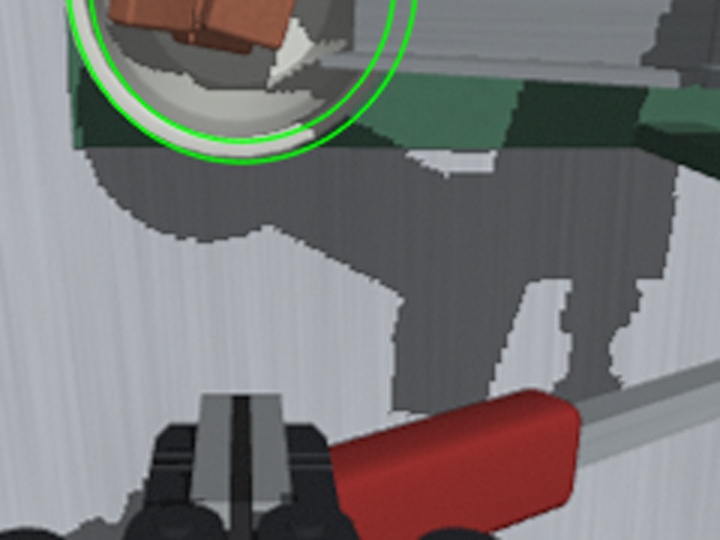

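```bash
python3 - <<'E'
from h import *
im=cv2.imread("pics/w30.png"); crop(im,170,20,370,170,4,"w30d")
E
```

```text
(no output)
```

View pics/w30d.png

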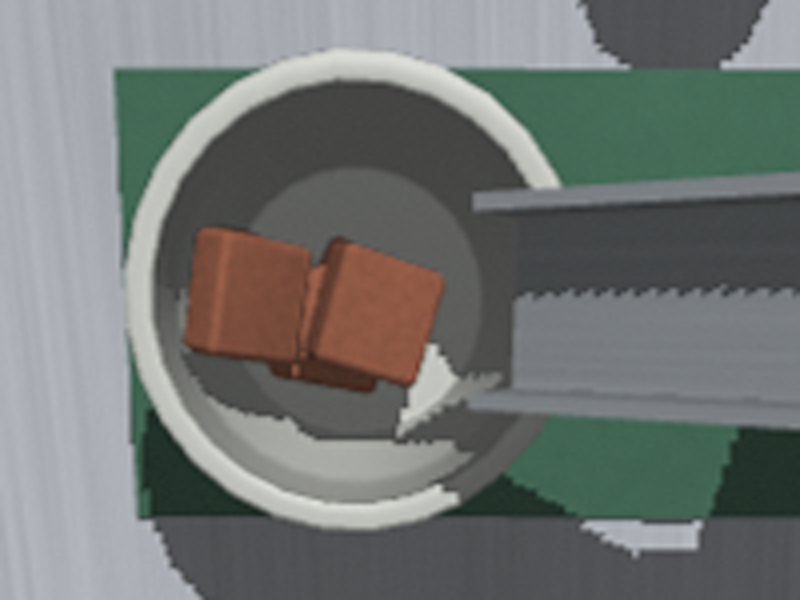

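```bash
python3 -m crank '[[[-0.01,0.03,0,0,0,-10,-1],[-0.02,0.06,0,0,0,-20,-0.5],[-0.026,0.09,-0.02,0,0,-30,0],[-0.026,0.12,-0.06,0,0,-40,0],[-0.026,0.128,-0.1,0,0,-50,0],[-0.026,0.128,-0.13,0,0,-57,0],[-0.026,0.128,-0.13,0,0,-57,0],[-0.026,0.128,-0.13,0,0,-57,0]]]'
python3 - <<'E'
from h import *
p,im=snap("wrist","w31"); print(ctrl.state()["tool_pos"],ctrl.state()["opening"])
E
```

```text
t: 36.28
tool_pos: [470.2, 111.9, 202.8]
eef_rot: [0.0, 0.966, 0.26, 0.001]
wrist_force: [-0.2, 0.1, -0.1]
opening: 42.6
[470.43783775 111.92941391 203.22222048] 42.645592196230965
```

View pics/w31.png

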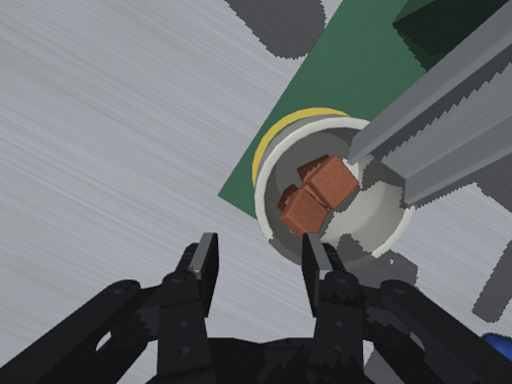

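```bash
python3 -m crank '[[[-0.001,0,-0.03,0,0,0,0],[-0.001,0,-0.06,0,0,0,0],[-0.001,0,-0.085,0,0,0,0],[-0.001,0,-0.085,0,0,0,0]]]'
python3 - <<'E'
from h import *
p,im=snap("wrist","w32"); print(ctrl.state()["tool_pos"],ctrl.state()["wrist_force"])
E
```

```text
t: 36.83
tool_pos: [467.9, 112.0, 116.6]
eef_rot: [-0.0, 0.966, 0.259, -0.001]
wrist_force: [-0.6, 0.8, 0.1]
opening: 42.3
[468.79024175 112.08881722 117.68225921] [ 0.68925015  0.32746584 -0.07826774]
```

View pics/w32.png

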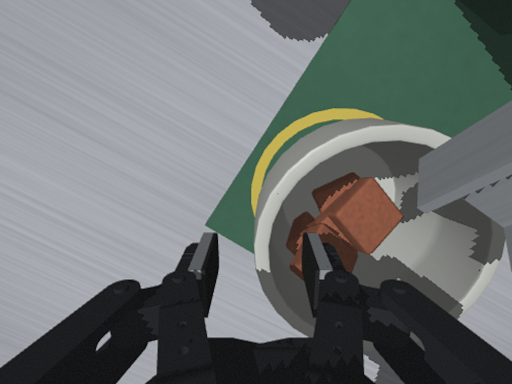

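```bash
python3 -m crank '[[[0,0,0.02,0,0,0,-0.5],[0.0075,0.0033,0.02,0,0,8,-0.5],[0.0075,0.0033,0.02,0,0,8,-0.5],[0.0075,0.0033,0.02,0,0,8,-0.5]]]'
python3 - <<'E'
from h import *
p,im=snap("wrist","w33"); c=ctrl.state()["tool_pos"]; print(c,ctrl.state()["opening"],ctrl.state()["eef_rot"])
for r in (64,56): cv2.polylines(im,[np.int32(proj(p,circ((498.5,59.8),98,r,100))*8)],True,(0,255,0),1,cv2.LINE_AA,3)
a=np.radians(112)
u=np.array([np.cos(a),np.sin(a)])
for r in (50,70): 
    q=proj(p,[*(np.array([498.5,59.8])+r*u),98])[0]; cv2.circle(im,tuple(np.int32(q)),3,(255,0,255),-1)
cv2.imwrite("pics/w33o.png",im)
E
```

```text
t: 37.38
tool_pos: [475.9, 115.5, 137.7]
eef_rot: [0.0, 0.946, 0.325, 0.001]
wrist_force: [-0.5, 0.1, -0.3]
opening: 21.1
[475.63832978 115.52121245 137.36188142] 21.146560870867848 [9.23832090e-05 9.45814863e-01 3.24706246e-01 3.01619761e-04]
```

View pics/w33o.png

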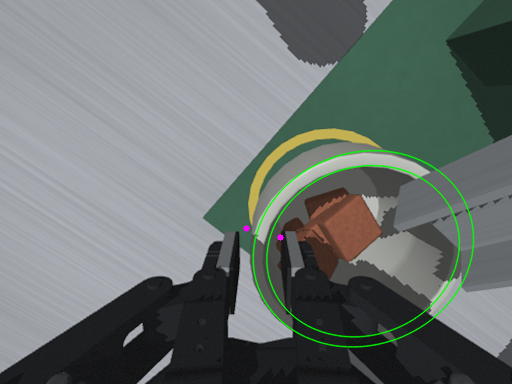

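```bash
python3 -m crank '[[[0,0,0,0,0,-8,-0.5],[0,0,0,0,0,-16,-0.5],[0,0,0,0,0,-16,-0.5],[0,0,-0.02,0,0,-16,-0.5],[0,0,-0.048,0,0,-16,-0.5],[0,0,-0.048,0,0,-16,-0.5]]]'
python3 - <<'E'
from h import *
p,im=snap("wrist","w34"); c=ctrl.state()["tool_pos"]; print(c,ctrl.state()["opening"],ctrl.state()["wrist_force"])
p,im=snap("side","d34"); crop(im,180,100,340,250,5,"d34c")
E
```

```text
t: 38.17
tool_pos: [473.8, 115.5, 87.2]
eef_rot: [-0.0, 0.981, 0.192, -0.002]
wrist_force: [0.1, -0.5, 0.1]
opening: 21.7
[474.91295727 115.52027527  88.41006256] 21.02751659590785 [ 0.08871741 -0.99065252  0.96122616]
```

View pics/w34.png

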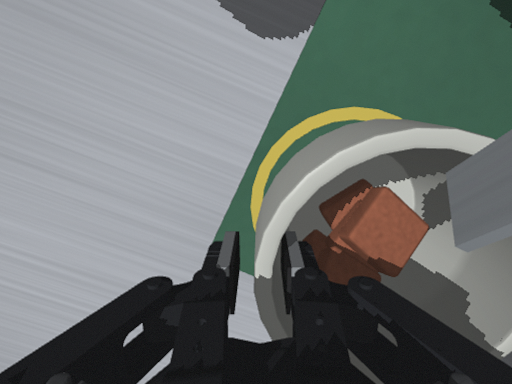

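View pics/d34c.png

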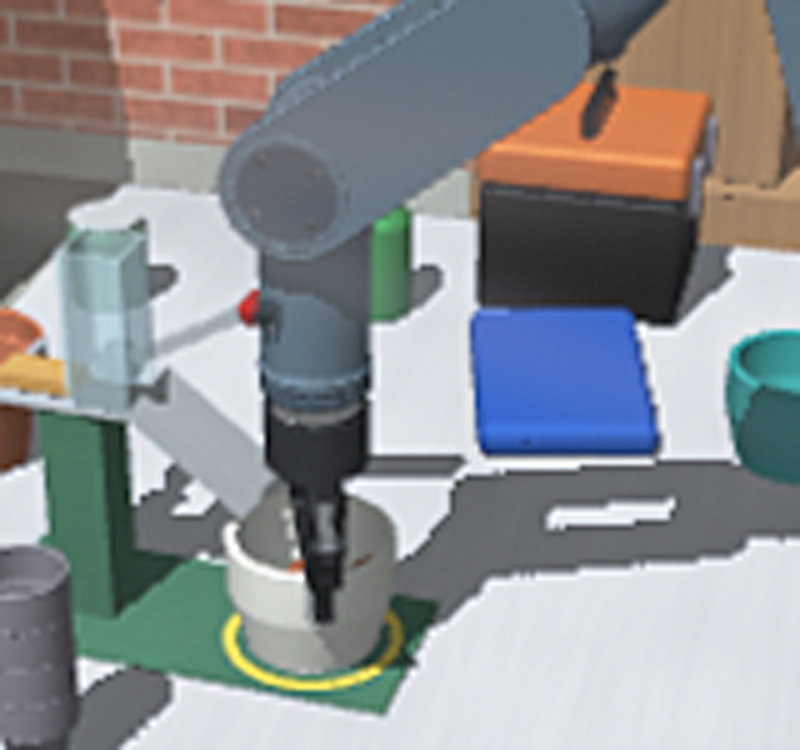

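```bash
python3 -m crank '[[[0,0,0,0,0,0,-1],[0,0,0,0,0,0,-1],[0,0,0,0,0,0,-1],[0,0,0,0,0,0,-1],[0,0,0.003,0,0,0,-1],[0,0,0.006,0,0,0,-1],[0,0,0.006,0,0,0,-1]]]'
python3 - <<'E'
from h import *
p,im=snap("wrist","w35"); c=ctrl.state()["tool_pos"]; print(c,ctrl.state()["opening"],ctrl.state()["wrist_force"])
p,im=snap("side","d35"); crop(im,180,100,340,250,5,"d35c")
E
```

```text
t: 39.15
tool_pos: [474.9, 115.7, 94.4]
eef_rot: [-0.0, 0.982, 0.191, -0.001]
wrist_force: [-1.0, -0.4, -7.4]
opening: 7.5
[475.0679867  115.69409605  94.3742718 ] 7.369375921670772 [ 0.60808489 -0.34868107 -7.161441  ]
```

View pics/w35.png

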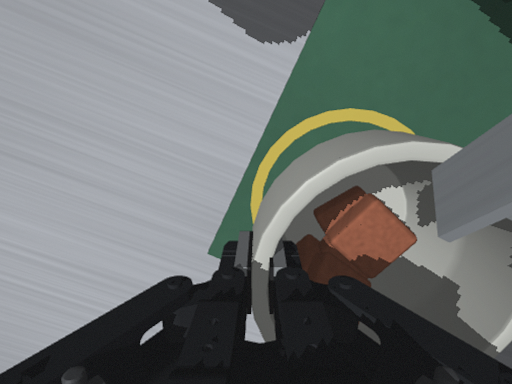

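View pics/d35c.png

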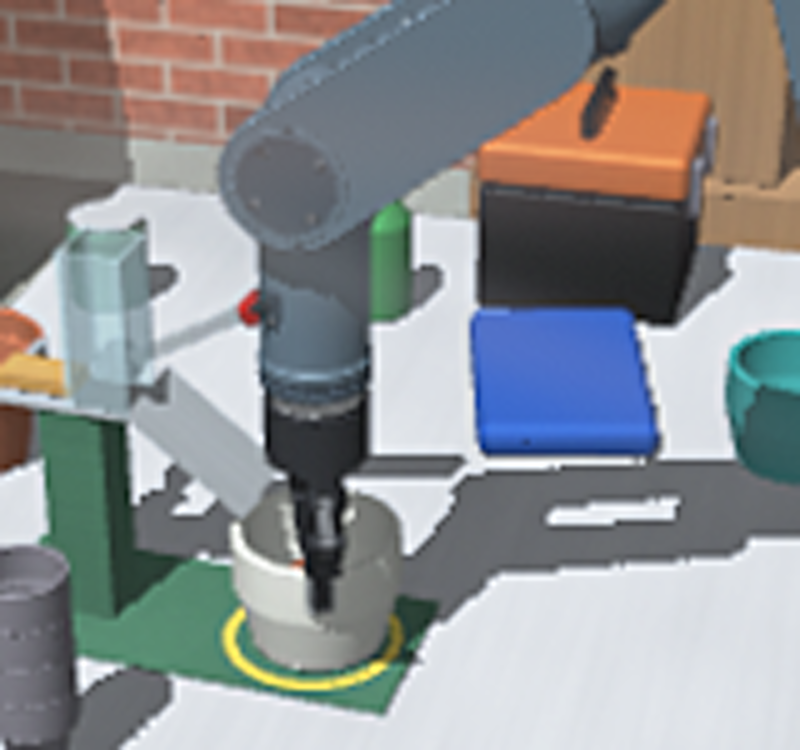

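```bash
python3 -m crank '[[[-0.012,0.0006,0,0,0,0,-1],[-0.035,0.002,0,0,0,0,-1],[-0.06,0.003,0,0,0,0,-1],[-0.085,0.004,0.002,0,0,0,-1],[-0.105,0.005,0.015,0,0,0,-1],[-0.115,0.0,0.035,0,0,0,-1],[-0.12,-0.02,0.055,0,0,0,-1],[-0.12,-0.05,0.068,0,0,0,-1],[-0.12,-0.085,0.07,0,0,0,-1],[-0.12,-0.12,0.07,0,0,0,-1]]]'
python3 -m crank '[[[0,-0.035,0,0,0,0,-1],[0,-0.07,0,0,0,0,-1],[0,-0.105,0,0,0,0,-1],[0,-0.14,0,0,0,0,-1],[0,-0.175,0,0,0,0,-1],[0,-0.21,0,0,0,0,-1],[0.002,-0.245,0,0,0,0,-1],[0.006,-0.28,0,0,0,0,-1],[0.011,-0.3,0,0,0,0,-1],[0.011,-0.309,0,0,0,0,-1]]]'
python3 - <<'E'
from h import *
p,im=snap("wrist","w36"); c=ctrl.state()["tool_pos"]; print(c,ctrl.state()["opening"],ctrl.state()["wrist_force"])
p,im=snap("side","d36"); crop(im,200,80,400,230,4,"d36c")
p,im=snap("scene","s36"); crop(im,80,60,320,240,3,"s36c")
E
```

```text
t: 40.5
tool_pos: [354.5, -4.9, 164.9]
eef_rot: [-0.0, 0.982, 0.191, 0.0]
wrist_force: [0.9, -0.2, -7.4]
opening: 7.6
t: 41.75
tool_pos: [366.5, -313.5, 164.5]
eef_rot: [-0.001, 0.982, 0.191, -0.0]
wrist_force: [-0.2, 0.3, -7.2]
opening: 7.4
[ 366.43064649 -314.0551909   164.48295773] 6.894353441040559 [ 0.20034239 -1.75335046 -7.23827957]
```

View pics/w36.png

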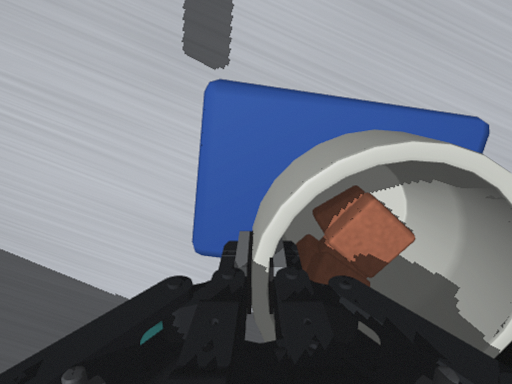

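View pics/d36c.png

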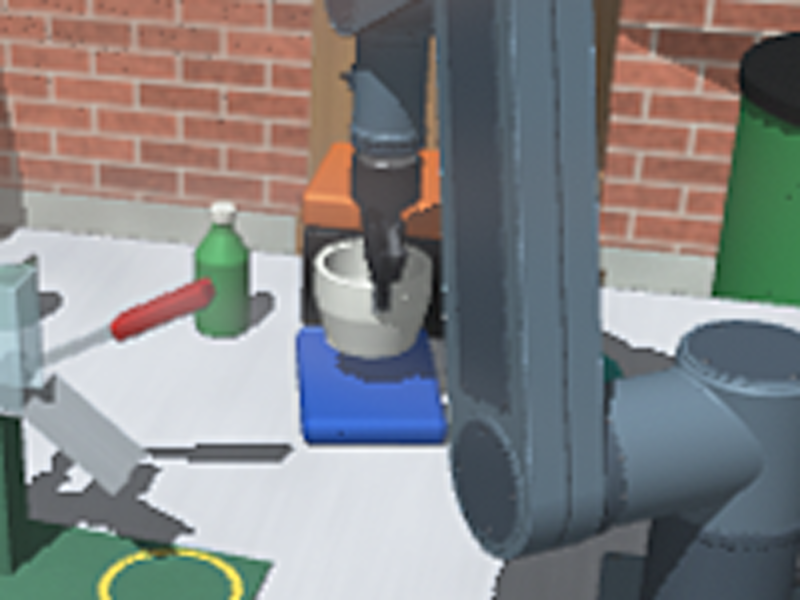

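View pics/s36c.png

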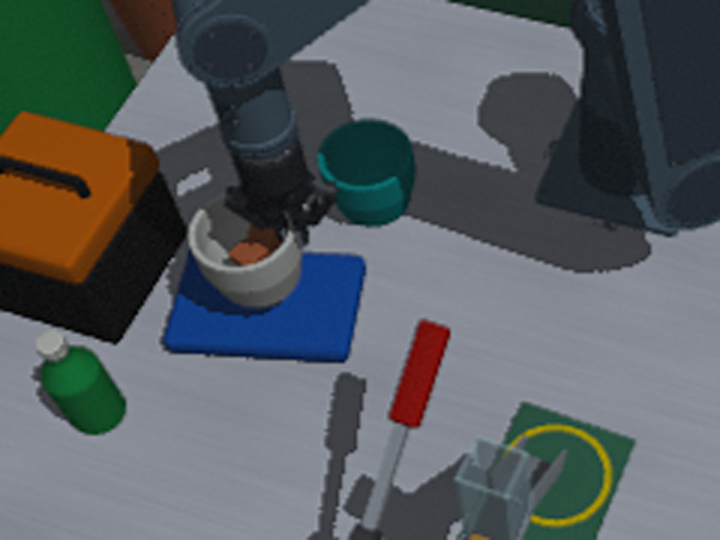

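```bash
python3 -m crank '[[[0,0,-0.015,0,0,0,-1],[0,0,-0.03,0,0,0,-1],[0,0,-0.038,0,0,0,-1],[0,0,-0.041,0,0,0,-1],[0,0,-0.044,0,0,0,-1],[0,0,-0.044,0,0,0,-1]]]'
python3 - <<'E'
from h import *
c=ctrl.state()["tool_pos"]; print(c,ctrl.state()["opening"],ctrl.state()["wrist_force"])
p,im=snap("side","d37"); crop(im,250,120,350,220,6,"d37c")
E
```

```text
t: 42.65
tool_pos: [366.7, -313.4, 121.4]
eef_rot: [0.0, 0.982, 0.191, 0.0]
wrist_force: [-2.7, 2.5, -2.0]
opening: 7.6
[ 366.70160112 -313.38524096  121.37448312] 7.60774692319943 [-2.74921529  2.47373947 -1.98766286]
```

View pics/d37c.png

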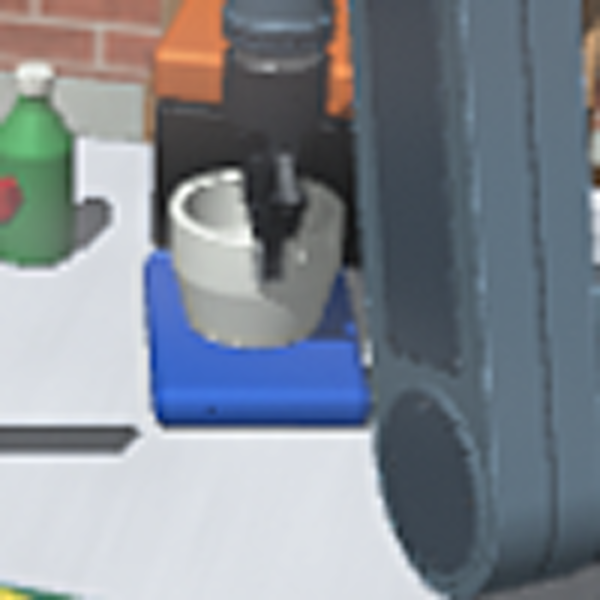

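```bash
python3 -m crank '[[[0,0,-0.0015,0,0,0,-1],[0,0,-0.003,0,0,0,-1],[0,0,-0.003,0,0,0,-1]]]'
python3 -m crank '[[[0,0,0,0,0,0,-0.8],[0,0,0,0,0,0,-0.65],[0,0,0,0,0,0,-0.5],[0,0,0,0,0,0,-0.5],[0,0,0,0,0,0,-0.5]]]'
python3 - <<'E'
from h import *
p,im=snap("side","d38"); crop(im,250,120,350,220,6,"d38c")
p,im=snap("wrist","w38")
E
```

```text
t: 43.08
tool_pos: [366.7, -313.4, 121.0]
eef_rot: [0.001, 0.982, 0.191, 0.0]
wrist_force: [-7.4, 10.5, 24.6]
opening: 7.2
t: 43.7
tool_pos: [366.7, -313.6, 117.7]
eef_rot: [0.0, 0.982, 0.191, 0.0]
wrist_force: [-0.5, 0.8, 0.4]
opening: 21.6
```

View pics/d38c.png

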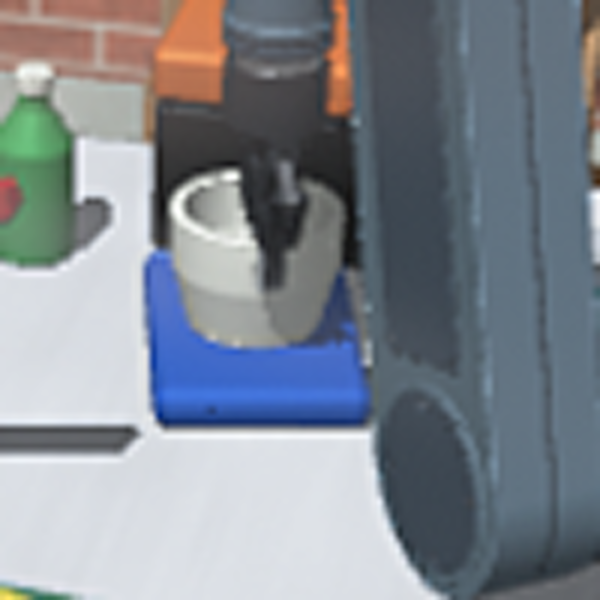

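View pics/w38.png

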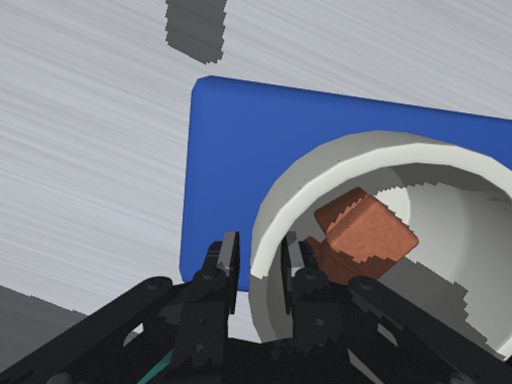

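```bash
python3 -m crank '[[[0,0,0.02,0,0,0,-0.5],[0,0,0.05,0,0,0,-0.5],[0,0,0.1,0,0,0,-0.5],[0,0,0.15,0,0,0,-0.5],[0,0,0.2,0,0,0,-0.5],[0,0,0.2,0,0,0,-0.5],[0,0,0.2,0,0,0,-0.5]]]'
python3 - <<'E'
from h import *
p,im=snap("wrist","w39"); print(ctrl.state()["tool_pos"])
p,im=snap("side","d39"); a=cv2.resize(im[120:240,160:360],None,fx=4,fy=4); cv2.imwrite("pics/d39c.png",a)
p,im=snap("scene","s39"); crop(im,80,60,340,300,3,"s39c")
E
```

```text
t: 44.68
tool_pos: [366.4, -313.2, 317.2]
eef_rot: [-0.0, 0.982, 0.191, -0.0]
wrist_force: [0.1, 0.3, -0.4]
opening: 21.5
[ 366.23513618 -312.90709674  316.50144087]
```

View pics/w39.png

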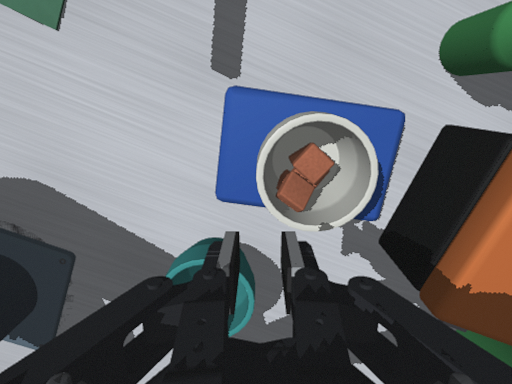

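View pics/d39c.png

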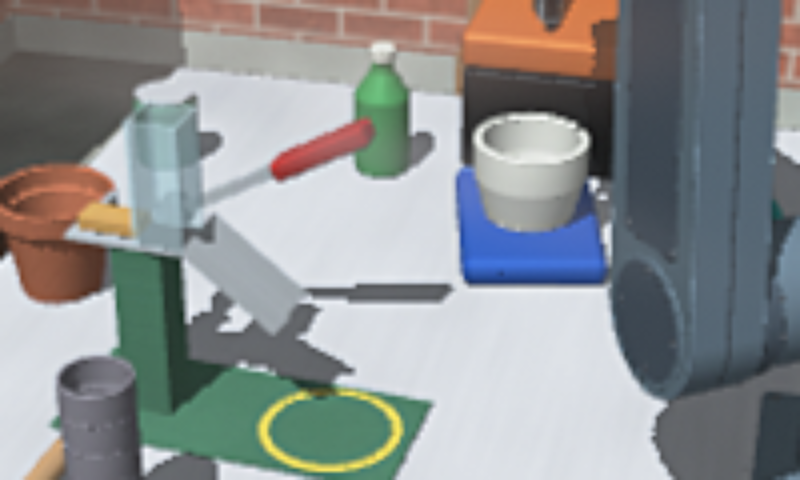

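View pics/s39c.png

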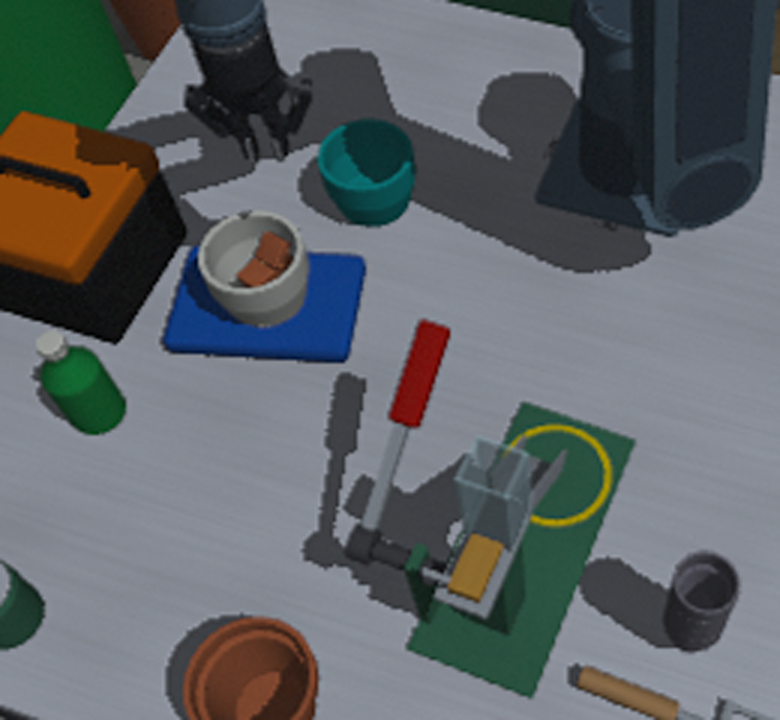

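```bash
python3 - <<'E'
from h import *
p,im=snap("wrist"); print(ctrl.state()["tool_pos"])
print(at(p,317.5,171.5,129).round(1))
hsv=cv2.cvtColor(im,cv2.COLOR_BGR2HSV)
for u,v in [(228,87),(405,110),(378,221),(217,202)]: print(at(p,u,v,33).round(1))
C=(387,-368)
for z,r in ((129,64),(35,50)): cv2.polylines(im,[np.int32(proj(p,circ(C,z,r,100))*8)],True,(0,255,0),1,cv2.LINE_AA,3)
crop(im,190,60,430,260,3,"w40o")
p,im=snap("scene")
for z,r in ((129,64),(89,64),(35,50)): cv2.polylines(im,[np.int32(proj(p,circ(C,z,r,100))*8)],True,(0,255,0),1,cv2.LINE_AA,3)
crop(im,120,110,220,190,6,"s40o")
E
```

```text
[ 366.25847403 -312.93041214  316.32198117]
[ 387.2 -365.7  129. ]
[ 428.7 -241.4   33. ]
[ 487.2 -460.4   33. ]
[ 339. -502.   33.]
[ 279.8 -279.9   33. ]
```

View pics/w40o.png

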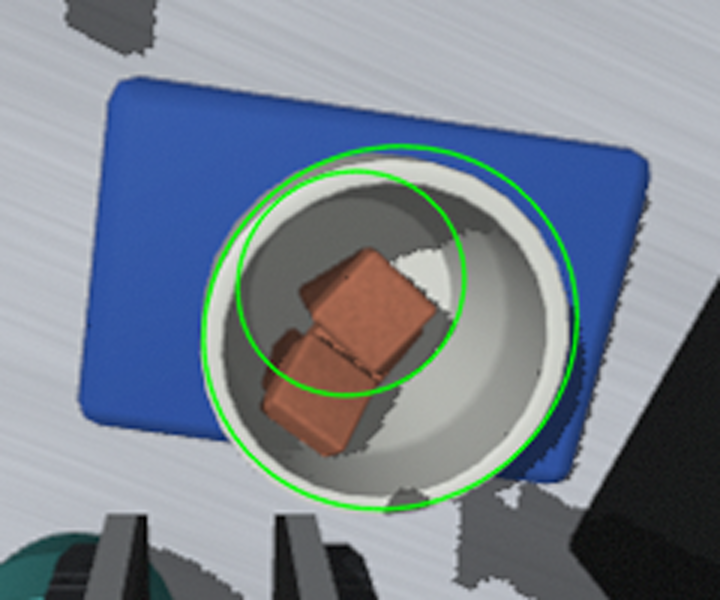

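View pics/s40o.png

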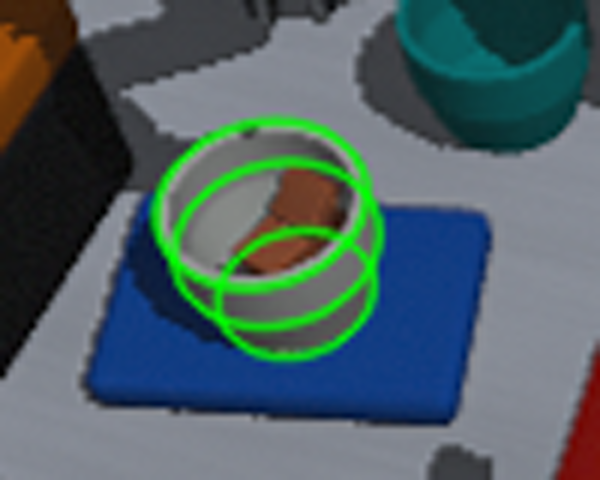

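```bash
python3 - <<'E'
from cell import ctrl,ticket
print(ctrl.state()["wrist_force"],ctrl.state()["t"])
print(ticket.close_job())
E
```

```text
[-0.25692972  0.37943307 -0.47359405] 44.925
the job is handed in; nothing more can be done
None
```

The job is done and handed in at about 45 s of the 210 s allowed; the hand-in reports no verdict.

- **Grey pots:** There were two loose grey pots. Both are nested upright on the stack, with even seam lines in the side view. The gripper's final heights were 0.5–0.7 mm above what full nesting predicts.
- **White pot on the ring:** I stood it on the yellow ring, but it shifted about 15–20 mm as the gripper left, probably the knock you mentioned. I saw this in the pictures and set it back on the ring before pumping.
- **Pumping:** It took four full lever strokes, each with full spring-back. The pictures show the magazine empty, the chute clear and the lever back up.
- **Pot on the block:** I took the pot out low toward the robot and stood it on the kneeling block, centred to within a few mm by the wrist and scene cameras. No picture shows all five tiles apart, because they are piled. The weight gain when I lifted the pot was about 1.8 N, which fits the four added tiles (1.6 N).
- **Bystanders:** I did not touch the hand fork, dibber, spray bottle or turquoise pot.

**Rough spots:**
- On the second stroke the wrist force spiked to 66 N at the lever stop, against the 120 N limit, so I slowed the end of the later strokes. The fourth still read 35 N there.
- The camera position estimates disagreed by up to about 10 mm off-centre, so I relied on checks at close range.

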